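# Hang a slatwall hook in the top groove

### The arm

A 6-joint arm with a two-finger parallel gripper is mounted at the origin on a cart in front of the work surface, level with it; the furniture and walls round the work are solid. World frame = base frame: x ahead of the robot, y to its left, z up, the work surface at z = 0. Lengths are in mm, angles in rad, forces in N, time in s.
With the tool pointing down it reaches from about 300 to 1000 mm from the base axis. Payload 5.1 kg.
Tool frame: the origin (TCP) lies at the very end of the fingers, on their centre line; the grasp point (between the pads) lies arm.pinch_z behind it (arm.pinch_z is the distance from the TCP to the grasp point, in mm); x points along the fingers, y is the direction in which the jaws open and shut, and the axes are right-handed (so a half turn about x gives the same grasp; the last joint's range is limited). The gripper opens to 95 mm and grips with 3 to 60 N. Pads are 20 mm wide; open, the fingers measure 119 mm over their backs; the gripper's body (75 mm by 180 mm) begins 59 mm behind the grasp point.
Start: joints at [-1.404, 0.124, 1.65, -0, 1.367, -0.083], TCP at [160.654, -629.821, 214.656] pointing down, gripper open.
Joint ranges: [-2.61, 2.61], [-1.02, 2.33], [0.03, 2.71], [-1.35, 4.49], [0.32, 2.68], [-2.91, 2.91]. Speed limits (rad/s): [2.57, 2.57, 3.14, 3.14, 3.14, 3.14].

### API

Orientations are given as a unit quaternion [x, y, z, w].
In Python, from station import arm gives the robot as it stands.
- The arm moves only by the tool drive_tool, never from a script. Its arguments are lists of equal length, an entry for each row: "rotation": the turn, a rotation vector about the tool's x, y, z in degrees, a list of three; "delta_pos": the shift along the tool's x, y, z in m, a list of three; "jaw": the opening in per cent of the stroke, from 0 (shut) to 100 (fully open). In form: {"rotation": [[wx, wy, wz], ...], "delta_pos": [[dx, dy, dz], ...], "jaw": [jaw, ...]}. A call has exactly 5 rows; each row is the pose to reach, as a shift and turn from the pose commanded when the call began, along the tool's axes at that moment; what a row does not reach only later rows make up. A row lasts 1/8 s, in which the tool goes at most 62.5 mm and 10.7 degrees, less where a joint would pass 70% of its speed; a pose out of reach is approached as far as the arm can. A call with a gripper value outside its range is refused whole. The fingers move at their own pace and stop on an object; "squeeze" is the grip in N (left out, the last holds). Time passes only in rows, so rows that repeat a pose let the fingers close, or fill a call up. It gives the time, the measured TCP pose, the force and the opening at its end, in the units of the state.
- arm.state(): the state, without advancing time (a new reading comes with each control period).
- arm.read_camera(name): name is "side" or "top" or "wrist"; returns a dict with "pixels" (420x560x3 uint8, red, green, blue), "fx", "fy", "cx", "cy" (pixels), "R" (3x3) and "t" (3): a world point X has camera coordinates R X + t; the wrist camera has in their place "T_tool_cam" (4x4, takes a point from camera to tool coordinates, whose origin is the TCP and whose axes are the tool frame's). Camera axes: x right, y down, z forward; pixel columns grow to the right and rows downward; lengths in mm; the calibration is good to about 2 mm. A picture is of the moment at which its call begins: read the wrist's pose just before it. There is no depth.
- arm.hand_in(): hands the job in, once; it reports no verdict.
The state is a dict: "time": time; "joint_pos": joint angles; "joint_vel": joint speeds; "effort": joint torques, N m; "ee_pos": TCP position; "orientation": TCP orientation; "wrist_force": force on the tool from outside, world axes, zero at the start; "ft_torque": the same for the moment, N m; "opening": opening from 0.0 (shut) to 1.0 (fully open).
Only numpy, scipy, OpenCV 4.12 (cv2) and the standard library are available. Lean on these libraries where they do the work, as an engineer would, in place of code of your own. Each camera call takes 0.05 s, during which the arm holds its last target.

### The job

Hang the loose steel hook, which stands on the bench, in the top groove of the small slatwall board, the way its twin already hangs in the groove below: tip it steeply nose-up, feed its tongue up behind the groove's upper edge, and turn it down, keeping hold of it until it is level with its back plate flush on the board. Before you let go, press it down home in the groove with a steady push of 8 to 15 N for about a second. Keep the whole width of the plate on the board, otherwise bear on the board only lightly, and leave the two nearest ink jars and the squeegee where they are.

Things in the scene. Friction and masses are not known exactly. Their poses are not given: they have to be found in the camera images.
- hook: Loose dark steel double hook, 0.2 kg, 156 mm long, 83 mm high, standing on the bench as it will hang. Origin on its underside below mid arm; z up, +x from nose to wall side. Arm (grip across y): flat bar 12 mm thick in y, z 6 to 34 mm, x -65 to 72 mm. Nose at x -65 mm: crossbar 54 mm wide, ends turned up to z 33 mm. Back plate 46 mm wide, 4 mm thick, z 0 to 64 mm, rear face at x 75 mm.
- tongue_root (a point): Point on the hook at (75, 0, 60) mm in its axes: mid line where the underside of the tongue meets the plate's rear face. The tongue is 46 mm wide, 4 mm sheet: level part x 75 to 86 mm, z 60 to 64 mm, then an upturned part, x 82 to 86 mm, up to z 83 mm.
- tongue_edge (a point): Point on the hook at (84, 0, 83) mm in its axes: middle of the rounded top edge of the tongue's upturned part. Nose-up tilt turns the hook about its y so that this edge points forward into the groove.
- stand: Fixed stand carrying an upright grey slatwall board (260 wide, 36 thick, 186 mm high). Origin on the bench under the middle of the board's front face; +x into the board, z up, y along it. The board is clamped at a height up to 15 mm above or below its middle setting, not measured; it does not yield. Middle setting: top edge 210 mm up. A twin hook is fixed in the lower groove, 65 mm to +y.
- board_top (a point): Point on the stand, same axes: middle of the board's top front edge at the middle setting (really up to 15 mm higher or lower). Measured down from the true top edge, the top groove's mouth spans 22 to 40 mm and the lower one's 107 to 125 mm, over the board's whole width.
- groove (a point): Point on the stand, same axes, 170 mm up: middle of the lower edge of the top groove's mouth, on the face, at the middle setting (really up to 15 mm higher or lower). Mouth edges are 5 mm thick; behind them the groove is 30 mm deep from the face and 18 mm higher than the mouth. The tongue enters only at 35 to 45 degrees nose-up, going forward, then forward and up; seated it rests on this edge.
- ink_jar_a: Ink jar with a black lid, 64 mm across, 72 mm high; origin at the centre of its base; bystander.
- ink_jar_c: Ink jar with a white lid, 58 mm across, 62 mm high; origin at the centre of its base; bystander.
- squeegee: Wooden hand squeegee, 73 x 190 x 24 mm, lying flat; origin at the centre of its underside; bystander.

How it is judged (in metres and radians):
On the way, in this order (a step that is already met when the one before it is completed fails the run):
1. the hook, tilted nose-up, has its tongue inside the top groove (x of tongue_edge in the frame of groove between 0.009 and 0.03 m and z of tongue_edge in the frame of groove between -0.011 and 0.051 m and angle between hook's own z axis and vertical above 0.15 rad), for 0.1 s.
2. still held, the hook has been turned down level with its plate on the board and is pressed home (x of tongue_root in the frame of groove between -0.004 and 0.004 m and z of tongue_root in the frame of groove between -0.019 and 0.019 m and y of tongue_root in the frame of groove between -0.107 and 0.107 m and angle between hook's own z axis and vertical below 0.07 rad and contact force between the fingers and hook above 0.5 N and contact force between hook and stand above 7.5 N), for 0.2 s.
At the end, for the whole second after the job is handed in: The hook hangs free and still in the top groove: level within 4 degrees, tongue root within 4 mm of the board's face plane and within 19 mm in height of the groove point (15 mm board setting, 4 mm play), the whole plate on the board (root within 107 mm of the board's middle) (x of tongue_root in the frame of groove between -0.004 and 0.004 m and z of tongue_root in the frame of groove between -0.019 and 0.019 m and y of tongue_root in the frame of groove between -0.107 and 0.107 m and angle between hook's own z axis and vertical below 0.07 rad and linear speed of hook below 0.01 m/s and angular speed of hook below 0.1 rad/s); the robot touches nothing.
It fails at once if the hook is pressed on the board or its stand so hard that their contact forces add up to over 60 N (contact force between hook and stand above 60 N).
It fails at once if the black-lidded ink jar is moved more than 20 mm (distance of ink_jar_a from where it was at the start of the episode above 0.02 m).
It fails at once if the white-lidded ink jar is moved more than 20 mm (distance of ink_jar_c from where it was at the start of the episode above 0.02 m).
It fails at once if the squeegee is moved more than 20 mm (distance of squeegee from where it was at the start of the episode above 0.02 m).
It also fails if it takes over 51 s, if anything falls off the work surface, if the arm or the gripper's body presses on something with over 40 N, if the wrist force passes 120 N, or if a joint passes its speed limit or range.

## Working session

There is one attempt and no reset: what is moved stays moved. The work goes in short steps, Python scripts to look and compute and a tool call to move; the robot and the scene stay as the last step left them, time stands still between calls to the robot, and variables do not carry over. Pictures are saved under pics/ and viewed, and the job is handed in when it is done.

Besides the shell and the picture viewer there is one more tool, called after "Request:" as name(argument=value, ...) on one line, values as JSON. drive_tool: Moves the arm, as the interface text tells. Its arguments: {"type":"object","properties":{"rotation":{"type":"array"},"delta_pos":{"type":"array"},"jaw":{"type":"array"},"squeeze":{"type":"number"}},"required":["rotation","delta_pos","jaw"]}

```bash
ls; mkdir -p pics
python3 - <<'E'
from station import arm
import cv2,json,numpy as np
s=arm.state();print(s);print(arm.pinch_z)
for n in["side","top","wrist"]:
    c=arm.read_camera(n);cv2.imwrite(f"pics/{n}0.png",c["pixels"][:,:,::-1])
    print(n,{k:np.array(v).tolist() for k,v in c.items() if k!="pixels"})
    np.savez(f"{n}0.npz",**c)
E
```

```text
pics
{'time': 0.0, 'joint_pos': array([-1.40357998e+00,  1.24468088e-01,  1.65168420e+00, -2.84401697e-05,
        1.36750820e+00, -8.26020063e-02]), 'joint_vel': array([-0.00058405, -0.00040738, -0.00016655, -0.00071337,  0.00036031,
        0.00135219]), 'effort': array([-1.01783775e-03, -4.17602062e+01, -3.59937501e+01,  7.72599899e-02,
        4.91739751e-02, -1.67988455e-04]), 'ee_pos': array([ 160.55178089, -629.18573891,  213.40498962]), 'orientation': array([-0.70155632, -0.08882663,  0.70163783, -0.08736659]), 'wrist_force': array([ 0.15342047,  0.60460007, -0.0892937 ]), 'ft_torque': array([0.01369563, 0.01359031, 0.03734814]), 'opening': 0.9993632528773098}
18.8
side {'fx': 517.1943789350624, 'fy': 517.1943789350624, 'cx': 271.00674680331116, 'cy': 205.8835681965429, 'R': [[-0.8880958640363928, -0.4591692371478258, 0.02119782862786805], [-0.20541197124763289, 0.35519425836644597, -0.9119446040696069], [0.4112075611532628, -0.8142485188691436, -0.40976540992352134]], 't': [500.02730864227294, 171.2068622370934, 1278.82376436834]}
top {'fx': 509.50791879484893, 'fy': 509.50791879484893, 'cx': 280.9807786810926, 'cy': 218.0174452511921, 'R': [[-0.029715518869364185, -0.9994071707282025, -0.017386633813773773], [-0.9974717879574724, 0.030772342388279483, -0.06405540705406475], [0.06455246058244328, 0.01543923705978691, -0.9977948736046722]], 't': [152.31032211065835, 518.9377292655417, 1453.8211155801737]}
wrist {'fx': 318.1734645719153, 'fy': 318.1734645719153, 'cx': 283.8685155062412, 'cy': 209.07823674638584, 'T_tool_cam': [[0.0004772223064343967, -0.26718026535318545, 0.9636464486857568, -169.51166909803234], [0.9999998294023769, 0.00045208897913311797, -0.0003698794014127862, 1.5382087520456889], [-0.00033682946261327475, 0.9636464608046641, 0.26718043551981263, -75.35546322192333], [0.0, 0.0, 0.0, 1.0]]}
```

View pics/side0.png

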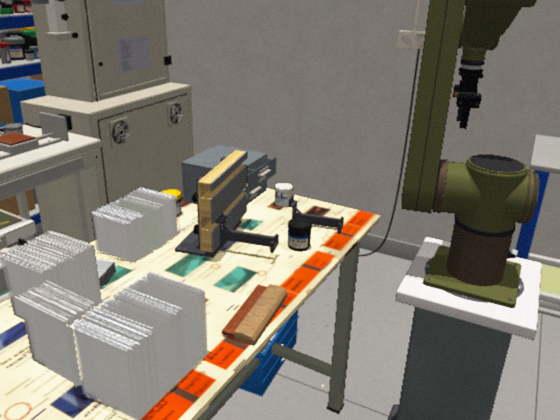

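View pics/top0.png

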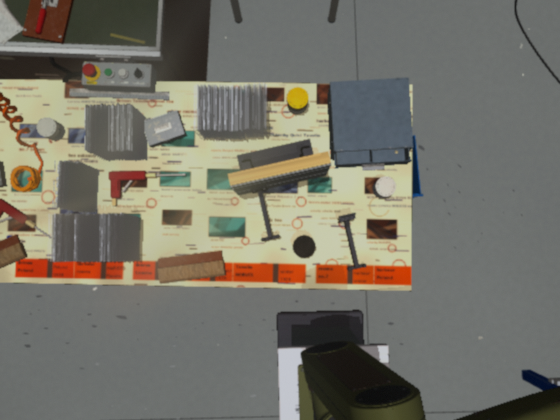

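View pics/wrist0.png

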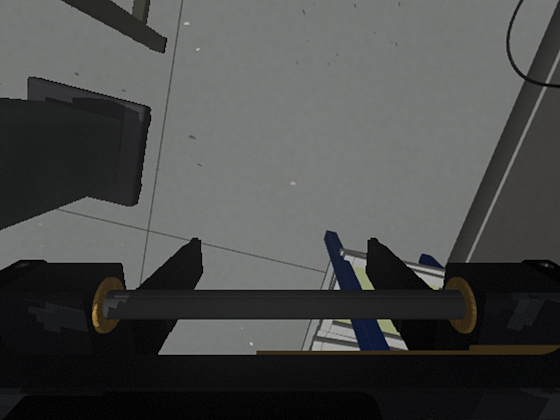

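The hook stands at about (350,240) in the top view, the twin at (266,215), and the board's front edge runs from (230,190) to (330,170). The black-lidded jar is at (304,246) and the white one at (384,187). I'll zoom in for finer measurement.

Run:
```python
import cv2
a=cv2.imread("pics/top0.png")[130:285,215:415];cv2.imwrite("pics/t0z.png",cv2.resize(a,None,fx=4,fy=3.8709677*1.0333,interpolation=cv2.INTER_CUBIC)[:600])
a=cv2.imread("pics/side0.png")[140:260,170:360];cv2.imwrite("pics/s0z.png",cv2.resize(a,None,fx=4,fy=4,interpolation=cv2.INTER_CUBIC))
```

```text
(no output)
```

View pics/t0z.png

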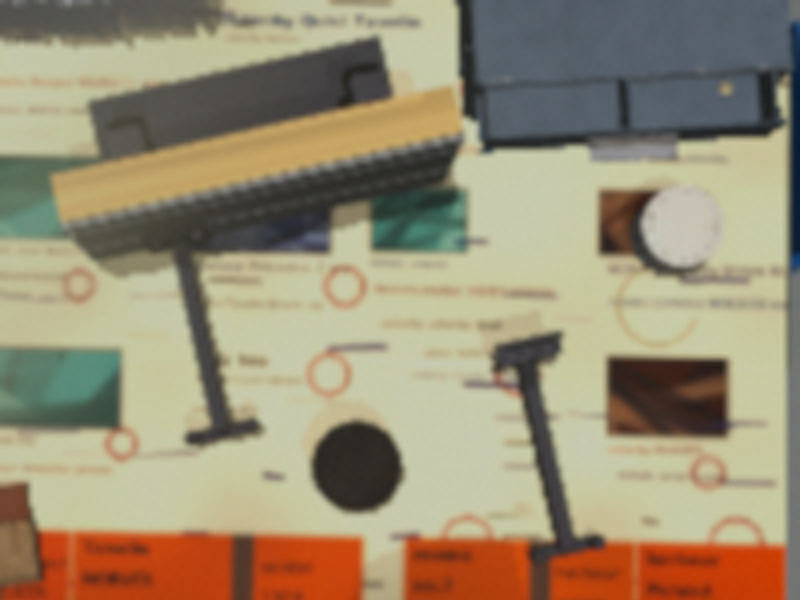

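View pics/s0z.png

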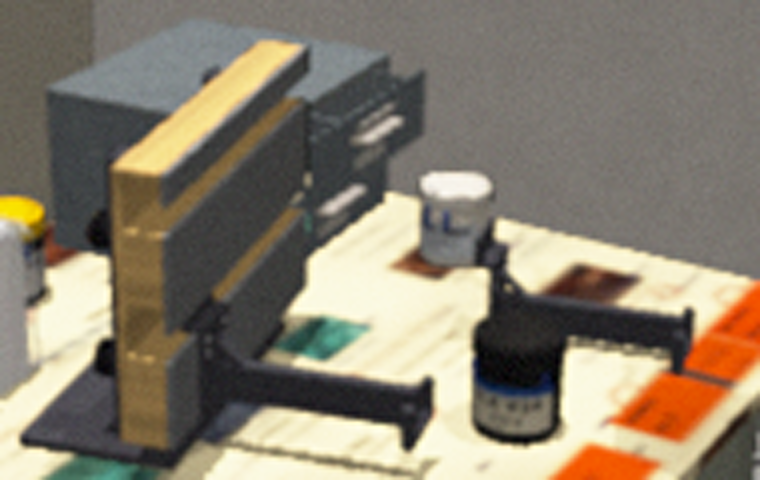

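```bash
cat > h.py <<'E'
import numpy as np,cv2
from scipy.spatial.transform import Rotation as Ro
from scipy.optimize import least_squares
def load(n): return dict(np.load(n))
def proj(c,X,pose=None):
    X=np.atleast_2d(X)
    p=X@c["R"].T+c["t"]
    return np.c_[c["fx"]*p[:,0]/p[:,2]+c["cx"],c["fy"]*p[:,1]/p[:,2]+c["cy"]]
def T(x,y,z,yaw,P): return np.atleast_2d(P)@Ro.from_euler('z',yaw).as_matrix().T+[x,y,z]
def box(x0,x1,y0,y1,z0,z1): return np.array([[x,y,z] for x in(x0,x1) for y in(y0,y1) for z in(z0,z1)],float)
HOOK=[box(-65,72,-6,6,6,34),box(71,75,-23,23,0,64),box(75,86,-23,23,60,64),box(82,86,-23,23,60,83),box(-70,-65,-27,27,22,33)]
BOARD=[box(0,36,-130,130,24,210)]
E_=[(0,1),(2,3),(4,5),(6,7),(0,2),(1,3),(4,6),(5,7),(0,4),(1,5),(2,6),(3,7)]
def draw(im,c,boxes,f,col,off,s):
    for b in boxes:
        q=(proj(c,f(b))-off+0.5)*s
        for i,j in E_: cv2.line(im,tuple(int(v) for v in q[i]),tuple(int(v) for v in q[j]),col,1,cv2.LINE_AA)
E
cat > fit.py <<'E'
from h import *
t=load("top0.npz");s=load("side0.npz")
zt=lambda u,v:[215+u/4-.4,130+v/4-.4]
zs=lambda u,v:[170+u/4-.4,140+v/4-.4]
B=[(t,[0,130,210],zt(63,222)),(t,[36,130,210],zt(52,177)),(t,[36,-130,210],zt(455,87)),(t,[0,-130,210],zt(462,134)),
(s,[0,130,210],zs(162,174)),(s,[36,130,210],zs(112,165)),(s,[36,-130,210],zs(268,42)),(s,[0,-130,210],zs(308,45)),(s,[0,130,24],zs(166,448)),(s,[36,130,24],zs(122,440))]
def rb(p): return np.concatenate([proj(c,T(p[0],p[1],p[2],p[3],X))[0]-m for c,X,m in B])
r=least_squares(rb,[600,0,0,.2]);print(r.x,np.round(r.fun.reshape(-1,2),1).tolist())
pb=r.x
H=[(t,[-67,27,33],zt(531,553)),(t,[-67,-27,33],zt(603,541)),(t,[84,23,83],zt(494,348)),(t,[84,-23,83],zt(559,335)),
(s,[-70,27,33],zs(690,312)),(s,[84,0,83],zs(490,232))]
def rh(p): return np.concatenate([proj(c,T(p[0],p[1],0,p[2],X))[0]-m for c,X,m in H])
r=least_squares(rh,[500,-100,.2]);print(r.x,np.round(r.fun.reshape(-1,2),1).tolist())
ph=r.x
np.savez("fit.npz",pb=pb,ph=ph)
# twin: y=+65, root at x=0,z=210-125
tw=lambda P:T(*pb,np.array(P)+[-75,65,85-60])
for n,c,off,sz in(("top",t,(215,130),(200,150)),("side",s,(170,140),(190,120))):
    im=cv2.imread(f"pics/{n}0.png")[off[1]:off[1]+sz[1],off[0]:off[0]+sz[0]];im=cv2.resize(im,None,fx=4,fy=4,interpolation=cv2.INTER_CUBIC)
    draw(im,c,BOARD,lambda P:T(*pb,P),(0,0,255),np.array(off),4)
    draw(im,c,HOOK,tw,(255,255,0),np.array(off),4)
    draw(im,c,HOOK,lambda P:T(ph[0],ph[1],0,ph[2],P),(0,255,0),np.array(off),4)
    cv2.imwrite(f"pics/{n}_fit.png",im)
E
python3 fit.py
```

```text
[6.18392469e+02 1.31191284e+02 3.71191511e+00 1.79825333e-01] [[-0.2, 1.0], [-0.3, -1.6], [-0.3, -0.7], [1.1, 1.4], [0.6, 0.0], [-0.9, 0.4], [-1.4, -0.6], [0.6, 0.1], [1.5, 0.3], [-0.6, -0.0]]
[ 4.41237506e+02 -6.23024254e+01  2.15537521e-01] [[1.0, 1.8], [1.5, 0.1], [-0.0, -0.1], [-0.1, -0.9], [-0.8, 5.2], [-1.2, -1.3]]
```

View pics/top_fit.png

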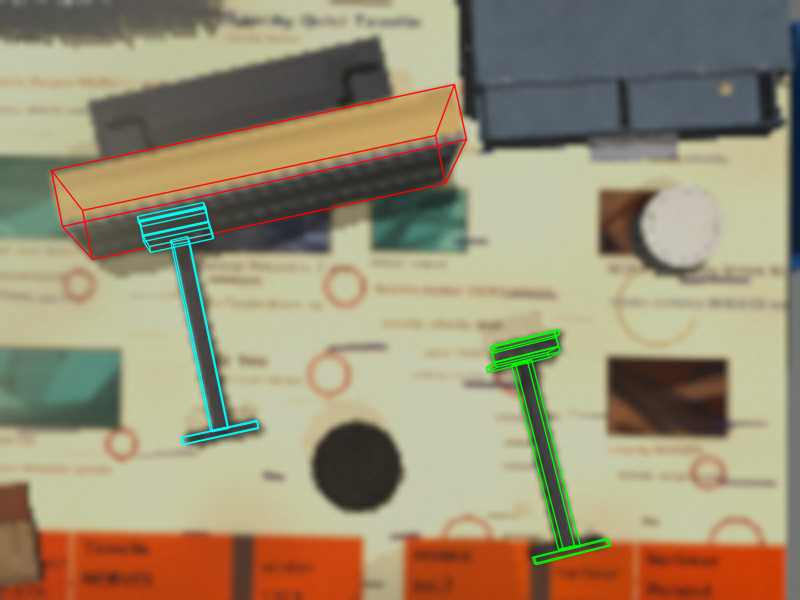

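View pics/side_fit.png

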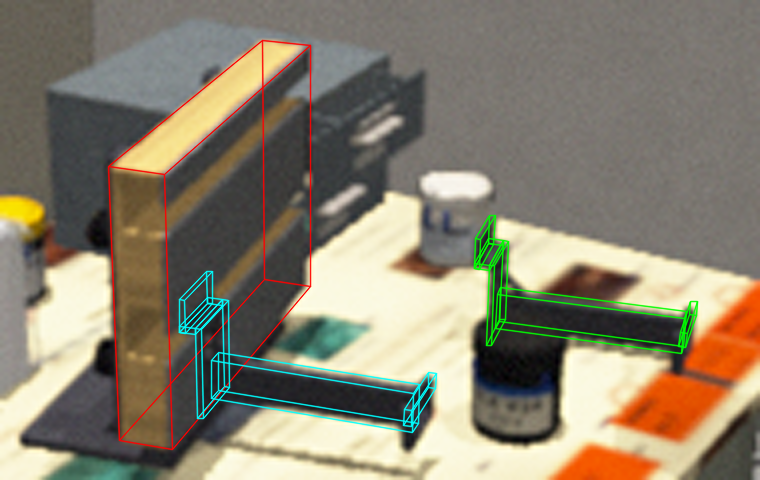

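Run:
```python
from h import *
q=[-0.70155632, -0.08882663,  0.70163783, -0.08736659]
R=Ro.from_quat(q).as_matrix();print(R.round(3))
t=load("top0.npz")
# bystanders at plane z
def ray(c,u,v,z):
    d=c["R"].T@np.array([(u-c["cx"])/c["fx"],(v-c["cy"])/c["fy"],1]);o=-c["R"].T@c["t"];return o+d*(z-o[2])/d[2]
print(ray(t,304,246.5,72),ray(t,384.5,187,62))
for p in([155,265],[225,253],[226,270],[157,282]):print(ray(t,*p,20))
for p in([332,163],[408,163]):print(ray(t,*p,100))
```

```text
[[-0.     0.247 -0.969]
 [ 0.002 -0.969 -0.247]
 [-1.    -0.002 -0.   ]]
[438.81816952  74.29429919  72.        ] [ 598.59755374 -156.81810134   62.        ]
[398.84105969 503.23333021  20.        ]
[427.32386273 300.52518786  20.        ]
[378.55316476 298.75324111  20.        ]
[350.00652987 498.13522104  20.        ]
[664.76427478  -9.05652184 100.        ]
[ 657.9728722 -216.4239057  100.       ]
```

```bash
cat >> h.py <<'E'
import json,os
def Rt(yaw,beta):
    h=np.array([np.cos(yaw),np.sin(yaw),0]);x=np.cos(beta)*np.array([0,0,-1])+np.sin(beta)*h
    y=np.array([-np.sin(yaw),np.cos(yaw),0]);return np.c_[x,y,np.cross(x,y)]
def getcmd():
    d=json.load(open("cmd.json"));return np.array(d["p"]),Ro.from_quat(d["q"]).as_matrix()
def setcmd(p,R): json.dump({"p":list(map(float,p)),"q":Ro.from_matrix(R).as_quat().tolist()},open("cmd.json","w"))
def apply(rot,d):   # record last row of a call (deg, m)
    p,R=getcmd();setcmd(p+R@(np.array(d)*1000),R@Ro.from_rotvec(rot,degrees=True).as_matrix())
def delta(p1,R1):
    p,R=getcmd();return Ro.from_matrix(R.T@R1).as_rotvec(degrees=True),R.T@(p1-p)/1000
def rows(p1,R1,n=5,nd=4,rd=2):
    rv,d=delta(p1,R1)
    print("rotation",[np.round(rv*k/n,rd).tolist() for k in range(1,n+1)]);print("delta_pos",[np.round(d*k/n,nd).tolist() for k in range(1,n+1)])
E
python3 - <<'E'
from h import *
setcmd([160.654,-629.821,214.656],Ro.from_quat([-0.70155632, -0.08882663,  0.70163783, -0.08736659]).as_matrix())
p0,R0=getcmd()
ps=np.array([451,-60,215.]);R1=Rt(.2,0)
rv=Ro.from_matrix(R0.T@R1).as_rotvec(degrees=True);print(rv)
for i in range(4):
    p,R=getcmd();t=p0+(ps-p0)*(i+1)/4
    print((R.T@(t-p)).round(1)); 
    apply([-44.35,0,0],R.T@(t-p)/1000)
print(getcmd()[1]-R1)
setcmd(p0,R0)
E
```

```text
[-1.77145194e+02 -1.83047967e-01 -8.10161497e-03]
[   0.2 -120.1 -105.6]
[   0.2  -12.1 -159.4]
[   0.2  102.8 -122.5]
[  0.2 159.1 -15.7]
[[-3.71623502e-04 -4.35459809e-03 -8.92872008e-04]
 [ 2.03435807e-03 -8.94984096e-04  4.35493226e-03]
 [ 2.13836067e-06  2.06743851e-03  4.91401906e-05]]
```

Request:
drive_tool(rotation=[[-8.9, 0, 0], [-17.7, 0, 0], [-26.6, 0, 0], [-35.4, 0, 0], [-44.3, 0, 0]], delta_pos=[[0, -0.024, -0.021], [0, -0.048, -0.042], [0, -0.072, -0.063], [0, -0.096, -0.084], [0, -0.12, -0.106]], jaw=[100, 100, 100, 100, 100])

```text
time: 0.78
ee_pos: [234.0, -486.2, 214.3]
orientation: [0.616, 0.348, -0.616, 0.347]
wrist_force: [1.2, 0.5, 0.4]
opening: 1.001
```

Request:
drive_tool(rotation=[[-8.9, 0, 0], [-17.7, 0, 0], [-26.6, 0, 0], [-35.4, 0, 0], [-44.3, 0, 0]], delta_pos=[[0, -0.003, -0.032], [0, -0.005, -0.064], [0, -0.007, -0.096], [0, -0.01, -0.127], [0, -0.012, -0.159]], jaw=[100, 100, 100, 100, 100])

```text
time: 1.4
ee_pos: [306.5, -344.2, 214.4]
orientation: [0.439, 0.554, -0.439, 0.554]
wrist_force: [-0.7, 0.8, -0.4]
opening: 1.0
```

Request:
drive_tool(rotation=[[-8.9, 0, 0], [-17.7, 0, 0], [-26.6, 0, 0], [-35.4, 0, 0], [-44.3, 0, 0]], delta_pos=[[0, 0.021, -0.024], [0, 0.041, -0.049], [0, 0.062, -0.073], [0, 0.082, -0.098], [0, 0.103, -0.122]], jaw=[100, 100, 100, 100, 100])

```text
time: 2.02
ee_pos: [379.6, -202.3, 214.4]
orientation: [0.198, 0.679, -0.198, 0.679]
wrist_force: [0.6, 0.2, 0.5]
opening: 1.003
```

Request:
drive_tool(rotation=[[-8.9, 0, 0], [-17.7, 0, 0], [-26.6, 0, 0], [-35.4, 0, 0], [-44.3, 0, 0]], delta_pos=[[0.01, 0.032, -0.003], [0.02, 0.064, -0.006], [0.035, 0.096, -0.009], [0.05, 0.128, -0.012], [0.07, 0.159, -0.016]], jaw=[100, 100, 100, 100, 100])

```text
time: 2.65
ee_pos: [452.6, -60.1, 144.4]
orientation: [-0.073, 0.703, 0.073, 0.704]
wrist_force: [-0.1, -0.4, -0.4]
opening: 1.0
```

Run:
```python
from h import *
from station import arm
for d in([0,-.12,-.106],[0,-.012,-.159],[0,.103,-.122],[.07,.159,-.016]): apply([-44.3,0,0],d)
s=arm.state();print(s["time"],s["ee_pos"],s["joint_pos"],s["wrist_force"]);p,R=getcmd();print(p,(Ro.from_quat(s["orientation"]).as_matrix()-R).round(4))
c=arm.read_camera("wrist");np.savez("w1.npz",ee=s["ee_pos"],q=s["orientation"],**c);cv2.imwrite("pics/w1.png",c["pixels"][:,:,::-1])
```

```text
2.65 [452.62911603 -60.1014584  144.42482197] [-2.49636285e-01 -2.67431497e-01  2.14038871e+00 -5.64328375e-05
  1.26764463e+00 -2.02668722e+00] [-0.07571985 -0.44246359 -0.36466357]
[452.01066261 -60.94559064 145.70487385] [[ 0.0013 -0.0052 -0.0011]
 [-0.0023 -0.0011  0.0052]
 [-0.     -0.0026  0.0008]]
```

View pics/w1.png

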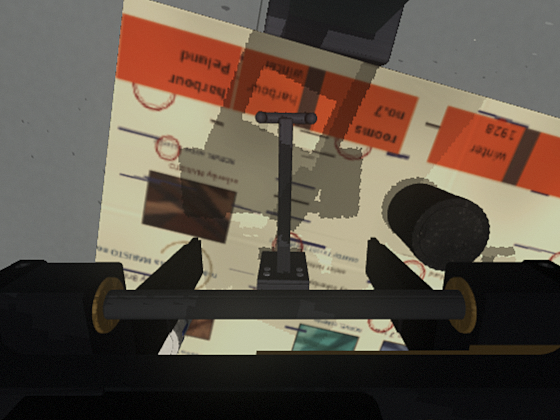

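```bash
cat >> h.py <<'E'
def wcam(n):
    c=load(n) if isinstance(n,str) else n
    Rw=Ro.from_quat(c["q"]).as_matrix();Tt=c["T_tool_cam"];Rc=Rw@Tt[:3,:3];o=c["ee"]+Rw@Tt[:3,3]
    return dict(R=Rc.T,t=-Rc.T@o,fx=float(c["fx"]),fy=float(c["fy"]),cx=float(c["cx"]),cy=float(c["cy"]))
E
python3 - <<'E'
from h import *
f=load("fit.npz");ph=f["ph"];c=wcam("w1.npz")
im=cv2.imread("pics/w1.png")[95:300,240:340];im=cv2.resize(im,None,fx=2.9,fy=2.9,interpolation=cv2.INTER_CUBIC)
j=im.copy();draw(j,c,HOOK,lambda P:T(ph[0],ph[1],0,ph[2],P),(0,255,0),np.array([240,95]),2.9)
cv2.imwrite("pics/w1z.png",np.hstack([im,j]))
E
```

```text
(no output)
```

View pics/w1z.png

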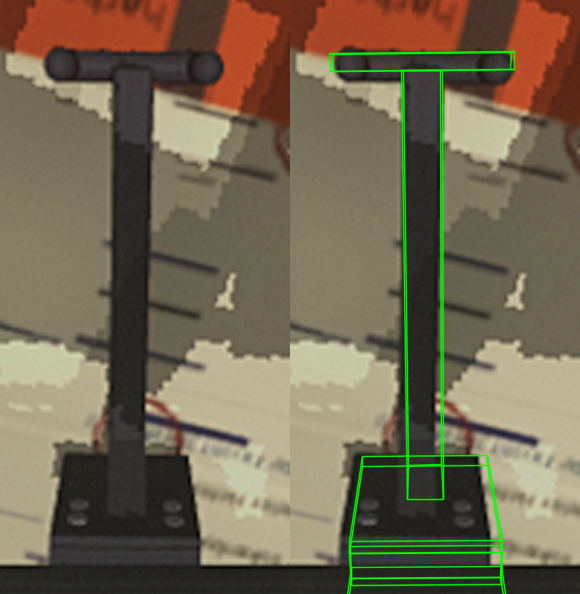

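```bash
cat > fit2.py <<'E'
from h import *
f=load("fit.npz");c=wcam("w1.npz")
z=lambda u,v:[240+u/2.9-.35,95+v/2.9-.35]
M=[([71,23,0],z(63,455)),([71,-23,0],z(187,455)),([71,23,64],z(50,535)),([71,-23,64],z(200,535)),([-65,6,34],z(115,70)),([-65,-6,34],z(154,70)),([-65,0,27],z(134,65))]
# image left is +y? check by fit
def r_(p):return np.concatenate([proj(c,T(p[0],p[1],0,p[2],X))[0]-m for X,m in M])
r=least_squares(r_,f["ph"],loss="soft_l1");ph=r.x;print(ph,f["ph"],np.round(r_(ph).reshape(-1,2),1).tolist())
np.savez("fit2.npz",ph=ph,pb=f["pb"])
t=load("top0.npz")
im=cv2.imread("pics/top0.png")[130:280,215:415];im=cv2.resize(im,None,fx=4,fy=4,interpolation=cv2.INTER_CUBIC)
draw(im,t,HOOK,lambda P:T(ph[0],ph[1],0,ph[2],P),(0,255,0),np.array([215,130]),4)
im2=cv2.imread("pics/w1.png")[95:300,240:340];im2=cv2.resize(im2,None,fx=2.9,fy=2.9,interpolation=cv2.INTER_CUBIC)
draw(im2,c,HOOK,lambda P:T(ph[0],ph[1],0,ph[2],P),(0,255,0),np.array([240,95]),2.9)
cv2.imwrite("pics/f2.png",np.hstack([im[:590,400:720],im2[:590]]))
E
python3 fit2.py
```

```text
[ 4.40540832e+02 -6.23470681e+01  2.06336657e-01] [ 4.41237506e+02 -6.23024254e+01  2.15537521e-01] [[45.7, -0.5], [-40.3, -0.5], [55.3, 1.2], [-49.2, 1.2], [13.7, -0.8], [-13.9, -0.8], [0.0, 1.0]]
```

View pics/f2.png

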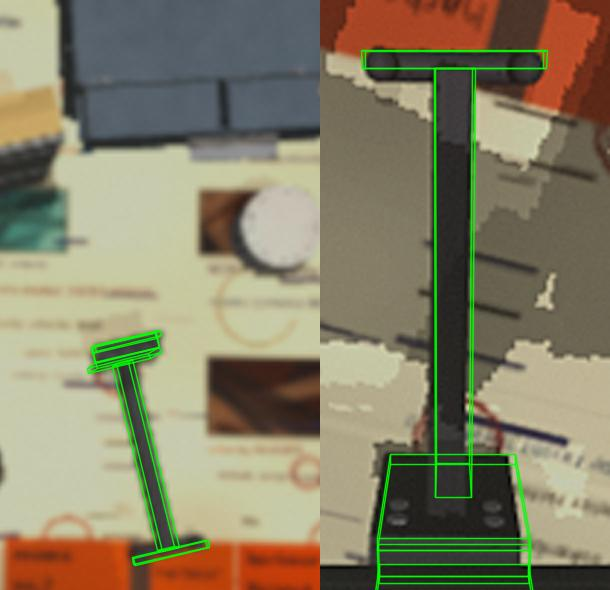

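Image left is −y there; I'll swap the sides and refit.

```bash
sed -i 's/(\[71,23,0\],z(63,455)),(\[71,-23,0\],z(187,455)),(\[71,23,64\],z(50,535)),(\[71,-23,64\],z(200,535)),(\[-65,6,34\],z(115,70)),(\[-65,-6,34\]/([71,-23,0],z(63,455)),([71,23,0],z(187,455)),([71,-23,64],z(50,535)),([71,23,64],z(200,535)),([-65,-6,34],z(115,70)),([-65,6,34]/' fit2.py; python3 fit2.py
```

```text
[ 4.40780037e+02 -6.36058229e+01  1.86141900e-01] [ 4.41237506e+02 -6.23024254e+01  2.15537521e-01] [[-0.1, -0.9], [0.4, -0.1], [-0.6, 0.6], [0.5, 1.6], [-0.5, -1.0], [0.3, -0.7], [0.0, 0.9]]
```

View pics/f2.png

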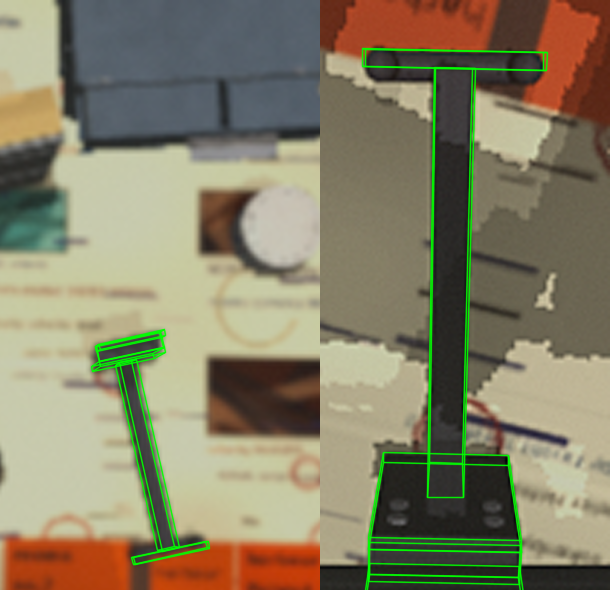

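Run:
```python
from h import *
ph=load("fit2.npz")["ph"];R1=Rt(ph[2],np.radians(35))
g=T(ph[0],ph[1],0,ph[2],[15,0,26])[0];tcp=g+18.8*R1[:,0];print(g,tcp)
from station import arm
s=arm.state()
off=s["ee_pos"]-getcmd()[0];print(off)
# use measured pose as cmd reference plus nominal offsets: target measured = tcp -> command tcp-off
pre=tcp-60*R1[:,0]
rows(pre-off,R1)
p0=getcmd();setcmd(pre-off,R1);rows(tcp-off,R1);setcmd(*p0)
```

```text
[455.52092023 -60.82979047  26.        ] [466.11788287 -58.83414943  10.59994157]
[-0.43293247  3.64624236 -4.56781938]
rotation [[0.16, -7.0, -0.07], [0.31, -14.0, -0.15], [0.47, -21.0, -0.22], [0.63, -28.0, -0.3], [0.79, -35.0, -0.37]]
delta_pos [[0.0163, -0.0008, -0.0041], [0.0326, -0.0016, -0.0082], [0.0488, -0.0024, -0.0123], [0.0651, -0.0033, -0.0164], [0.0814, -0.0041, -0.0205]]
rotation [[-0.0, 0.0, 0.0], [-0.0, 0.0, 0.0], [-0.0, 0.0, 0.0], [-0.0, 0.0, 0.0], [-0.0, 0.0, 0.0]]
delta_pos [[0.012, 0.0, -0.0], [0.024, 0.0, -0.0], [0.036, 0.0, -0.0], [0.048, 0.0, -0.0], [0.06, 0.0, -0.0]]
```

Run:
```python
from h import *
from station import arm
for i in range(4):
    s=arm.state();print(s["time"],s["ee_pos"],s["joint_vel"].round(3),s["orientation"].round(4));arm.read_camera("side")
print(getcmd()[0],Ro.from_matrix(getcmd()[1]).as_quat())
```

```text
2.7 [451.57773013 -57.29934829 141.13705448] [-0.053 -0.02   0.022 -0.035  0.077  0.13 ] [-0.0733  0.7042  0.0759  0.7021]
2.75 [450.86688771 -58.79904521 141.95129136] [-0.045 -0.028 -0.021 -0.027  0.028  0.048] [-0.0716  0.705   0.0732  0.7018]
2.8 [451.15933424 -60.07202368 143.18724849] [-0.033 -0.023 -0.023 -0.008  0.003  0.009] [-0.071   0.7046  0.0717  0.7024]
2.85 [451.64191136 -60.91387353 144.25106876] [-0.024 -0.018 -0.018 -0.002 -0.001 -0.001] [-0.0708  0.704   0.0708  0.7031]
[452.01066261 -60.94559064 145.70487385] [-0.07019996  0.70359861  0.07165757  0.70348145]
```

Run:
```python
from h import *
ph=load("fit2.npz")["ph"];R1=Rt(ph[2],np.radians(35))
g=T(ph[0],ph[1],0,ph[2],[15,0,26])[0];tcp=g+18.8*R1[:,0]
off=np.array([-.3,0,-1.3])
rows(tcp-60*R1[:,0]-off,R1)
```

```text
rotation [[0.16, -7.0, -0.07], [0.31, -14.0, -0.15], [0.47, -21.0, -0.22], [0.63, -28.0, -0.3], [0.79, -35.0, -0.37]]
delta_pos [[0.0169, -0.0001, -0.004], [0.0339, -0.0002, -0.008], [0.0508, -0.0003, -0.0119], [0.0677, -0.0004, -0.0159], [0.0847, -0.0005, -0.0199]]
```

Request:
drive_tool(rotation=[[0.2, -8.8, -0.1], [0.4, -17.5, -0.2], [0.6, -26.3, -0.3], [0.8, -35, -0.4], [0.8, -35, -0.4]], delta_pos=[[0.02, 0, -0.005], [0.042, 0, -0.01], [0.064, 0, -0.015], [0.085, -0.0005, -0.02], [0.085, -0.0005, -0.02]], jaw=[100, 100, 100, 100, 100])

```text
time: 3.52
ee_pos: [428.0, -65.3, 54.7]
orientation: [-0.041, 0.463, 0.081, 0.882]
wrist_force: [0.0, 0.4, -0.4]
opening: 0.997
```

Run:
```python
from h import *
from station import arm
apply([.8,-35,-.4],[.085,-.0005,-.02])
s=arm.state();print(s["time"],s["ee_pos"],s["joint_pos"].round(2),s["wrist_force"]);p,R=getcmd();print(p,(Ro.from_quat(s["orientation"]).as_matrix()-R).round(4))
c=arm.read_camera("wrist");np.savez("w2.npz",ee=s["ee_pos"],q=s["orientation"],**c);cv2.imwrite("pics/w2.png",c["pixels"][:,:,::-1])
ph=load("fit2.npz")["ph"];R1=Rt(ph[2],np.radians(35));g=T(ph[0],ph[1],0,ph[2],[15,0,26])[0];tcp=g+18.8*R1[:,0]
print(R.T@(tcp-np.array([-.3,0,-1.3])-p), s["ee_pos"]-p)
```

```text
3.525 [428.0493213  -65.25150589  54.6909843 ] [-0.54 -0.62  2.62  0.59  0.75 -2.65] [ 0.04348364  0.42124257 -0.40062867]
[432.48134845 -65.25470895  60.70318335] [[-0.0056  0.0052  0.0051]
 [-0.0012  0.001  -0.0055]
 [-0.004   0.0035 -0.0058]]
[5.97877613e+01 5.88744428e-02 2.97473405e-01] [-4.43202716e+00  3.20306424e-03 -6.01219905e+00]
```

View pics/w2.png

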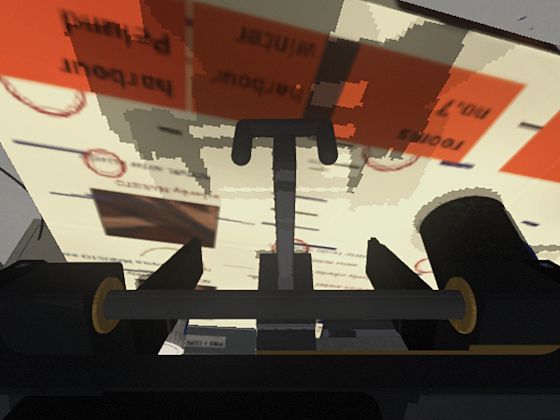

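Request:
drive_tool(rotation=[[0, 0, 0], [0, 0, 0], [0, 0, 0], [0, 0, 0], [0, 0, 0]], delta_pos=[[0.01, 0, 0], [0.025, 0, 0], [0.042, 0, 0], [0.055, 0, 0], [0.06, 0, 0]], jaw=[100, 100, 100, 100, 100])

```text
time: 4.2
ee_pos: [470.1, -60.2, 13.5]
orientation: [-0.045, 0.458, 0.082, 0.884]
wrist_force: [-0.9, -0.1, 0.2]
opening: 0.999
```

Run:
```python
from h import *
from station import arm
apply([0,0,0],[.06,0,0])
s=arm.state();arm.read_camera("top")
s=arm.state();print(s["time"],s["ee_pos"],s["joint_pos"].round(2),s["wrist_force"]);p,R=getcmd();print(p,(Ro.from_quat(s["orientation"]).as_matrix()-R).round(4))
c=arm.read_camera("wrist");np.savez("w3.npz",ee=s["ee_pos"],q=s["orientation"],**c)
ph=load("fit2.npz")["ph"]
im=c["pixels"][:,:,::-1].copy();draw(im,wcam("w3.npz"),HOOK,lambda P:T(ph[0],ph[1],0,ph[2],P),(0,255,0),np.array([0,0]),1)
cv2.imwrite("pics/w3.png",im)
R1=Ro.from_quat(s["orientation"]).as_matrix();g=T(ph[0],ph[1],0,ph[2],[15,0,26])[0];tcp=g+18.8*R1[:,0]
print(R1.T@(tcp-s["ee_pos"]))
```

```text
4.25 [469.41372365 -60.00740207  12.78980788] [-0.46 -0.36  2.56  0.72  0.55 -2.77] [-0.63082423 -0.44639465  0.24080744]
[466.30895142 -58.91465162  11.5554779 ] [[ 0.0018 -0.0012 -0.0015]
 [-0.0019 -0.0002  0.0028]
 [ 0.001  -0.0035  0.0014]]
[ 0.04936773  1.72279756 -3.69340538]
```

View pics/w3.png

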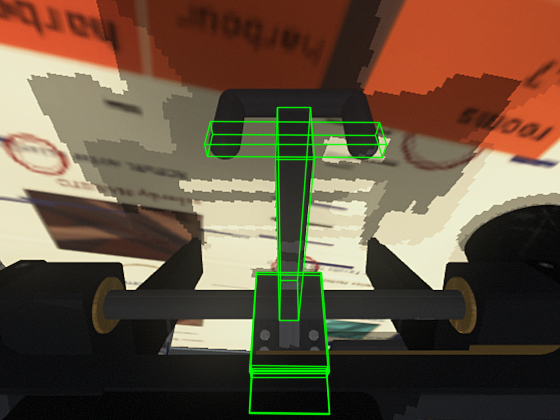

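Request:
drive_tool(rotation=[[0, 0, 0], [0, 0, 0], [0, 0, 0], [0, 0, 0], [0, 0, 0]], delta_pos=[[0, 0, 0], [0, 0, 0], [0, 0, 0], [0, 0, 0], [0, 0, 0]], jaw=[40, 10, 5, 0, 0], squeeze=50)

```text
time: 4.92
ee_pos: [466.3, -59.4, 10.5]
orientation: [-0.044, 0.46, 0.082, 0.883]
wrist_force: [-0.0, 0.5, 0.5]
opening: 0.534
```

Run:
```python
from station import arm
s=arm.state();print(s["time"],s["ee_pos"],s["joint_pos"].round(2),s["wrist_force"],s["opening"])
```

```text
4.925 [466.31780481 -59.36309713  10.5279516 ] [-0.46 -0.36  2.56  0.72  0.55 -2.77] [-0.03901279  0.50723978  0.47531383] 0.5337813778508815
```

Request:
drive_tool(rotation=[[0, 0, 0], [0, 0, 0], [0, 0, 0], [0, 0, 0], [0, 0, 0]], delta_pos=[[0, 0, 0], [0, 0, 0], [0, 0, 0], [0, 0, 0], [0, 0, 0]], jaw=[0, 0, 0, 0, 0], squeeze=50)

```text
time: 5.55
ee_pos: [466.4, -59.2, 10.5]
orientation: [-0.044, 0.46, 0.082, 0.883]
wrist_force: [0.2, 1.4, 0.8]
opening: 0.124
```

Request:
drive_tool(rotation=[[0, 0, 0], [0, 0, 0], [0, 0, 0], [0, 0, 0], [0, 0, 0]], delta_pos=[[0, 0, 0], [0, 0, 0], [0, 0, 0], [0, 0, 0], [0, 0, 0]], jaw=[0, 0, 0, 0, 0], squeeze=50)

```text
time: 6.18
ee_pos: [466.4, -59.3, 10.5]
orientation: [-0.044, 0.46, 0.082, 0.883]
wrist_force: [0.4, 0.7, -0.0]
opening: 0.126
```

Run:
```python
from h import *
from station import arm
s=arm.state();print(s["time"],s["ee_pos"],s["joint_pos"].round(2),s["wrist_force"],s["opening"])
c=arm.read_camera("wrist");np.savez("w4.npz",ee=s["ee_pos"],q=s["orientation"],**c)
ph=load("fit2.npz")["ph"]
im=c["pixels"][:,:,::-1].copy();draw(im,wcam("w4.npz"),HOOK,lambda P:T(ph[0],ph[1],0,ph[2],P),(0,255,0),np.array([0,0]),1)
cv2.imwrite("pics/w4.png",im)
R1=Ro.from_quat(s["orientation"]).as_matrix()
# hook in tool frame
Rh=Ro.from_euler('z',ph[2]).as_matrix();print(R1.T@Rh,R1.T@(np.r_[ph[:2],0]-s["ee_pos"]))
```

```text
6.175 [466.36732399 -59.28099383  10.48304466] [-0.46 -0.36  2.56  0.72  0.55 -2.77] [ 0.38785364  0.66100724 -0.04869358] 0.12557618726250855
[[ 5.73548152e-01 -2.04874289e-03 -8.19169287e-01]
 [ 3.29386952e-04  9.99997368e-01 -2.27037103e-03]
 [ 8.19171783e-01  1.03234343e-03  5.73547317e-01]] [ -6.29469835   0.50054215 -27.2659837 ]
```

View pics/w4.png

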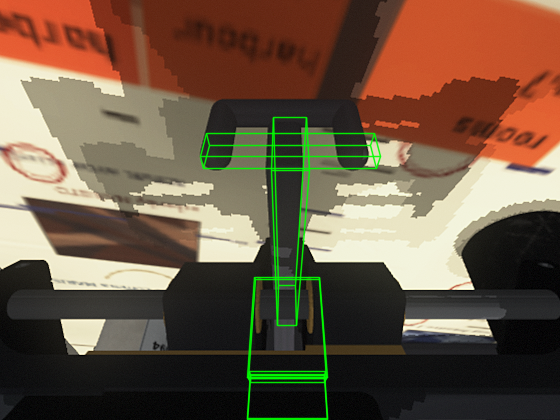

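```bash
cat > plan.py <<'E'
import numpy as np,heapq
# hook profile boundary pts rel root (hook coords minus (75,60))
def rect(x0,x1,z0,z1,s=.5):
    xs=np.arange(x0,x1+.01,s);zs=np.arange(z0,z1+.01,s)
    return np.vstack([np.c_[xs,0*xs+z0],np.c_[xs,0*xs+z1],np.c_[0*zs+x0,zs],np.c_[0*zs+x1,zs]])
P=np.vstack([rect(-4,0,-60,4,1),rect(0,11,0,4),rect(7,11,0,23)])
OB=[(0,60,-100,0),(0,5,18,36),(0,60,36,58),(30,60,-10,60)]
def clear(x,z,th):
    c,s=np.cos(th),np.sin(th);q=np.c_[P[:,0]*c+P[:,1]*s+x,-P[:,0]*s+P[:,1]*c+z]
    m=1e9
    for a,b,e,f in OB:
        dx=np.maximum(a-q[:,0],q[:,0]-b);dz=np.maximum(e-q[:,1],q[:,1]-f)
        d=np.hypot(np.maximum(dx,0),np.maximum(dz,0))+np.minimum(np.maximum(dx,dz),0);m=min(m,d.min())
    return m
if __name__=="__main__":
    X=np.arange(-30,6,.5);Z=np.arange(-10,20,.5);TH=np.arange(0,51,2.)
    C=np.array([[[clear(x,z,np.radians(t)) for t in TH] for z in Z] for x in X]);np.save("C.npy",C)
    cl=np.clip(C,None,3)
    goal=(int(np.argmin(abs(X+0))),int(np.argmin(abs(Z-0))),0)
    print("goal clear",C[goal])
    # minimise sum of cost
    st=(0,int(np.argmin(abs(Z-0))),20)
    best={st:0};prev={};h=[(0,st)]
    while h:
        d,n=heapq.heappop(h)
        if d>best[n]:continue
        if n==goal:break
        for dx in(-1,0,1):
            for dz in(-1,0,1):
                for dt in(-1,0,1):
                    m=(n[0]+dx,n[1]+dz,n[2]+dt)
                    if m==n or not(0<=m[0]<len(X) and 0<=m[1]<len(Z) and 0<=m[2]<len(TH)):continue
                    v=cl[m]
                    if v<-.3:continue
                    w=np.sqrt(dx*dx+dz*dz+dt*dt)*(1+ (np.exp((3-v)*2.5)))
                    if d+w<best.get(m,1e18):best[m]=d+w;prev[m]=n;heapq.heappush(h,(d+w,m))
    n=goal;pa=[n]
    while n in prev:n=prev[n];pa.append(n)
    for n in pa[::-1]:print(X[n[0]],Z[n[1]],TH[n[2]],round(C[n],2))
E
python3 plan.py
```

```text
goal clear 0.0
-30.0 0.0 40.0 10.08
-29.5 0.0 40.0 9.75
-29.0 0.0 40.0 9.43
-28.5 0.0 40.0 9.11
-28.0 0.5 40.0 8.41
-27.5 1.0 40.0 7.7
-27.0 1.5 40.0 7.0
-26.5 1.5 40.0 6.68
-26.0 1.5 40.0 6.36
-25.5 1.5 40.0 6.03
-25.0 2.0 42.0 5.62
-24.5 2.5 44.0 5.17
-24.0 3.0 46.0 4.82
-23.5 3.5 46.0 4.13
-23.0 3.5 46.0 3.9
-22.5 3.5 46.0 3.72
-22.0 3.5 46.0 3.61
-21.5 3.5 46.0 3.56
-21.0 3.5 46.0 3.56
-20.5 3.5 46.0 3.56
-20.0 3.5 46.0 3.56
-19.5 3.5 46.0 3.56
-19.0 3.5 46.0 3.56
-18.5 3.5 46.0 3.56
-18.0 3.5 46.0 3.56
-17.5 3.5 46.0 3.56
-17.0 4.0 46.0 3.06
-16.5 4.5 48.0 3.32
-16.0 5.0 50.0 3.12
-15.5 5.5 50.0 3.18
-15.0 6.0 50.0 3.24
-14.5 6.5 50.0 3.28
-14.0 7.0 50.0 3.22
-13.5 7.0 50.0 3.04
-13.0 7.5 50.0 3.1
-12.5 8.0 50.0 3.16
-12.0 8.5 50.0 3.23
-11.5 9.0 50.0 3.29
-11.0 9.5 50.0 3.23
-10.5 9.5 50.0 3.03
-10.0 10.0 50.0 3.1
-9.5 10.5 50.0 3.15
-9.0 11.0 50.0 3.22
-8.5 11.0 48.0 3.05
-8.0 11.0 46.0 3.01
-7.5 11.0 44.0 2.88
-7.0 10.5 42.0 3.1
-6.5 10.5 40.0 3.01
-6.0 10.0 38.0 3.23
-5.5 9.5 36.0 3.03
-5.5 9.5 34.0 3.05
-5.0 9.0 32.0 3.17
-4.5 8.5 30.0 3.0
-4.5 8.5 28.0 3.08
-4.0 8.0 26.0 3.18
-3.5 7.5 24.0 3.03
-3.5 7.5 22.0 3.05
-3.0 7.0 20.0 3.24
-2.5 6.5 18.0 3.1
-2.0 6.0 16.0 2.97
-2.0 5.5 14.0 2.84
-2.0 5.0 12.0 2.71
-2.0 4.5 10.0 2.45
-1.5 4.0 8.0 2.06
-1.5 3.5 8.0 1.97
-1.5 3.0 6.0 1.81
-1.5 2.5 4.0 1.6
-1.5 2.0 4.0 1.23
-1.5 1.5 2.0 1.09
-1.0 1.0 0.0 1.0
-0.5 0.5 0.0 0.5
0.0 0.0 0.0 0.0
```

```bash
cat >> h.py <<'E'
RHT=Ro.from_euler('y',0).as_matrix()
R_TH=np.array([[.57355,0,-.81917],[0,1,0],[.81917,0,.57355]])  # hook axes in tool
T_TH=np.array([-6.3,0,-27.27])
OFF=np.array([0,-.3,-1.1])
def hookpose(pb,rx,ry,rz,th,zg=None,yaw=None):
    """root at stand (rx,ry), rz above groove lower edge, nose-up th deg -> measured TCP pose"""
    yaw=pb[3] if yaw is None else yaw
    Rh=Ro.from_euler('z',yaw).as_matrix()@Ro.from_euler('y',th,degrees=True).as_matrix()
    root=T(*pb,[rx,ry,170+rz])[0]
    o=root-Rh@np.array([75,0,60.]);Rtool=Rh@R_TH.T
    return o-Rtool@T_TH,Rtool
def hookof(ee,q):
    R=Ro.from_quat(q).as_matrix();return ee+R@T_TH,R@R_TH
def rootin(pb,ee,q):
    o,R=hookof(ee,q);Rs=Ro.from_euler('z',pb[3]).as_matrix();x=Rs.T@(o+R@np.array([75,0,60.])-pb[:3])-[0,0,170]
    zz=Rs.T@R[:,2];return x.round(2),np.degrees(np.arctan2(zz[0],zz[2])).round(2),np.degrees(np.arctan2((Rs.T@R)[1,0],(Rs.T@R)[0,0])).round(2)
E
python3 - <<'E'
from h import *
f=load("fit2.npz");pb=f["pb"];p,R=getcmd()
pt,Rtg=hookpose(pb,-60,-20,4,44);print(pt,R)
Rs=R@Ro.from_rotvec([0,22,0],degrees=True).as_matrix()
print(Rs[:,0])
# A: lift 90 and tilt 22 about TCP-ish
rows(p+[20,0,100],Rs)
setcmd(p+[20,0,100],Rs);rows(pt-OFF,Rtg);setcmd(p,R)
E
```

```text
[494.3791357   88.31922734 176.16167606] [[ 5.63793383e-01 -1.84710907e-01  8.04996213e-01]
 [ 1.05667622e-01  9.82792835e-01  1.51501147e-01]
 [-8.19128424e-01 -3.53308390e-04  5.73610059e-01]]
[ 0.22118323  0.04121998 -0.97436076]
rotation [[0.0, 4.4, 0.0], [0.0, 8.8, 0.0], [0.0, 13.2, 0.0], [0.0, 17.6, 0.0], [0.0, 22.0, 0.0]]
delta_pos [[-0.0141, -0.0007, 0.0147], [-0.0283, -0.0015, 0.0294], [-0.0424, -0.0022, 0.0441], [-0.0565, -0.003, 0.0588], [-0.0706, -0.0037, 0.0735]]
rotation [[0.07, 4.4, 0.0], [0.14, 8.8, 0.0], [0.21, 13.2, 0.01], [0.27, 17.6, 0.01], [0.34, 22.0, 0.01]]
delta_pos [[-0.0112, 0.0287, 0.0098], [-0.0225, 0.0574, 0.0196], [-0.0337, 0.0861, 0.0294], [-0.0449, 0.1148, 0.0393], [-0.0562, 0.1435, 0.0491]]
```

Request:
drive_tool(rotation=[[0, 0, 0], [0, 5, 0], [0, 11, 0], [0, 17, 0], [0, 22, 0]], delta_pos=[[-0.01, 0, 0.01], [-0.026, -0.001, 0.026], [-0.042, -0.002, 0.043], [-0.057, -0.003, 0.06], [-0.07, -0.004, 0.074]], jaw=[0, 0, 0, 0, 0])

```text
time: 6.85
ee_pos: [487.6, -59.5, 111.2]
orientation: [-0.059, 0.621, 0.071, 0.779]
wrist_force: [-0.7, -0.3, -1.7]
opening: 0.127
```

Run:
```python
from h import *
from station import arm
apply([0,22,0],[-.07,-.004,.074])
s=arm.state();print(s["time"],s["ee_pos"],s["joint_pos"].round(2),s["wrist_force"],s["opening"]);p,R=getcmd();print(p)
c=arm.read_camera("wrist");np.savez("w5.npz",ee=s["ee_pos"],q=s["orientation"],**c)
im=c["pixels"][:,:,::-1].copy();o,Rh=hookof(s["ee_pos"],s["orientation"]);draw(im,wcam("w5.npz"),HOOK,lambda P:P@Rh.T+o,(0,255,0),np.array([0,0]),1)
cv2.imwrite("pics/w5.png",im)
pb=load("fit2.npz")["pb"];pt,Rtg=hookpose(pb,-60,-20,4,44);rows(pt-OFF,Rtg)
```

```text
6.85 [487.64123108 -59.52924018 111.24929137] [-0.29 -0.29  2.23  0.12  1.   -2.1 ] [-0.65230696 -0.34036108 -1.71850085] 0.12689537806002768
[487.151978   -59.03147164 111.3430252 ]
rotation [[0.07, 4.4, 0.0], [0.14, 8.8, 0.0], [0.21, 13.2, 0.01], [0.27, 17.6, 0.01], [0.34, 22.0, 0.01]]
delta_pos [[-0.0113, 0.0288, 0.0097], [-0.0226, 0.0575, 0.0193], [-0.0339, 0.0863, 0.029], [-0.0452, 0.115, 0.0387], [-0.0565, 0.1438, 0.0483]]
```

View pics/w5.png

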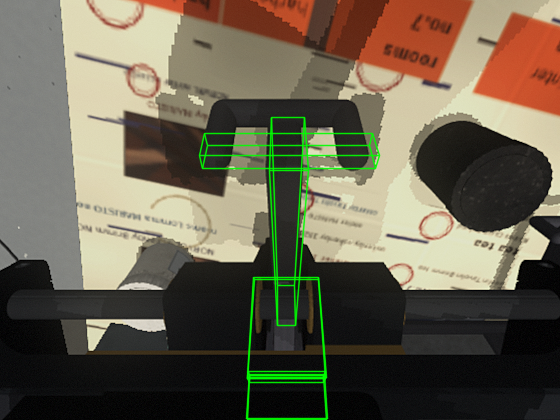

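Request:
drive_tool(rotation=[[0.1, 5.5, 0], [0.2, 11, 0], [0.3, 16.5, 0], [0.3, 22, 0], [0.3, 22, 0]], delta_pos=[[-0.02, 0.02, 0.012], [-0.037, 0.055, 0.024], [-0.0475, 0.095, 0.036], [-0.0565, 0.125, 0.048], [-0.0565, 0.144, 0.048]], jaw=[0, 0, 0, 0, 0])

```text
time: 7.52
ee_pos: [495.1, 90.1, 175.1]
orientation: [-0.07, 0.757, 0.059, 0.647]
wrist_force: [-1.0, -0.5, -2.3]
opening: 0.123
```

Request:
drive_tool(rotation=[[0, 0, 0], [0, 0, 0], [0, 0, 0], [0, 0, 0], [0, 0, 0]], delta_pos=[[0, 0, 0], [0, 0, 0], [0, 0, 0], [0, 0, 0], [0, 0, 0]], jaw=[0, 0, 0, 0, 0])

```text
time: 8.15
ee_pos: [494.1, 88.3, 175.9]
orientation: [-0.069, 0.757, 0.057, 0.647]
wrist_force: [0.3, -0.4, -2.2]
opening: 0.125
```

```bash
cat > look.py <<'E'
from h import *
from station import arm
import sys
tag=sys.argv[1]
def look(tag):
    pb=load("fit2.npz")["pb"] if not os.path.exists("pb.npy") else np.load("pb.npy")
    s=arm.state();p,R=getcmd();print(s["time"],s["ee_pos"].round(2),s["joint_pos"].round(2),s["wrist_force"].round(1),"cmd-off",(s["ee_pos"]-p).round(2))
    print("root,th,yaw",rootin(pb,s["ee_pos"],s["orientation"]))
    o,Rh=hookof(s["ee_pos"],s["orientation"])
    for n,off,sz,k in(("top",(215,130),(130,140),4),("side",(170,140),(130,120),5),("wrist",(0,0),(560,420),1)):
        c=arm.read_camera(n);np.savez(f"{tag}_{n}.npz",ee=s["ee_pos"],q=s["orientation"],**c)
        cc=wcam(f"{tag}_{n}.npz") if n=="wrist" else c
        im=c["pixels"][off[1]:off[1]+sz[1],off[0]:off[0]+sz[0],::-1];im=cv2.resize(im,None,fx=k,fy=k,interpolation=cv2.INTER_CUBIC)
        cv2.imwrite(f"pics/{tag}_{n}_raw.png",im)
        off=np.array(off)
        draw(im,cc,BOARD,lambda P:T(*pb,P),(0,0,255),off,k)
        for d in(22,40): draw(im,cc,[box(0,.01,-130,130,210-d,210-d)],lambda P:T(*pb,P),(255,0,255),off,k)
        draw(im,cc,HOOK,lambda P:P@Rh.T+o,(0,255,0),off,k)
        cv2.imwrite(f"pics/{tag}_{n}.png",im)
look(tag)
E
python3 - <<'E'
from h import *
apply([.3,22,0],[-.0565,.144,.048])
E
python3 look.py a
```

```text
8.15 [494.08  88.29 175.88] [ 0.08 -0.07  1.92 -0.02  1.45 -1.67] [ 0.3 -0.4 -2.2] cmd-off [ 0.06 -0.51 -1.26]
root,th,yaw (array([-60.3 , -19.97,   3.75]), np.float64(43.98), np.float64(-0.13))
```

View pics/a_top.png

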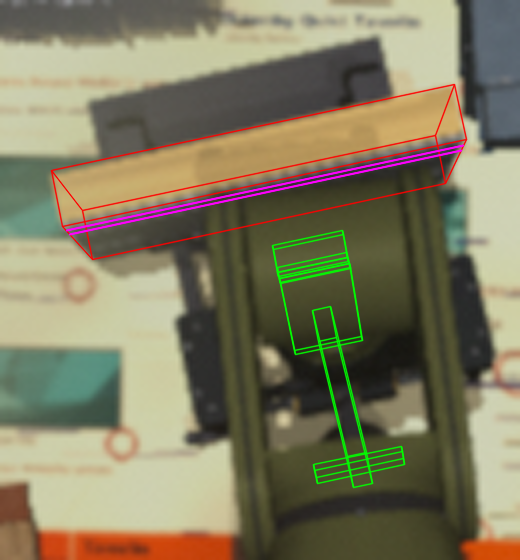

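View pics/a_side.png

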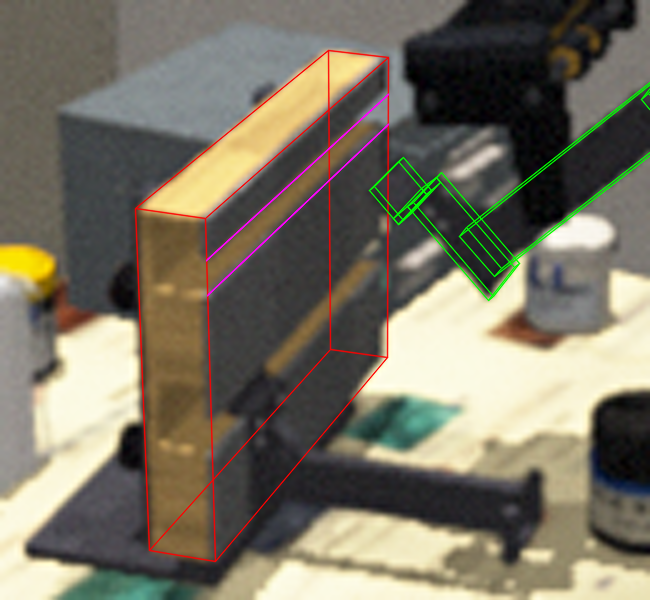

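View pics/a_wrist.png

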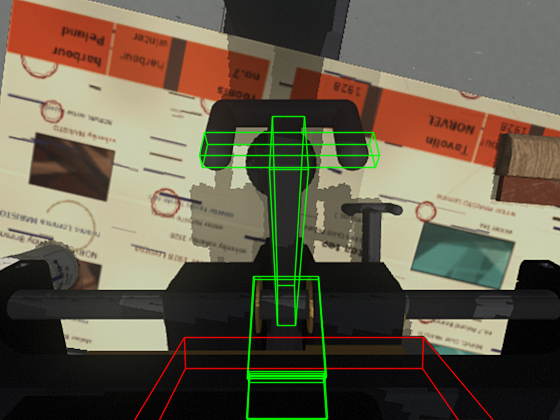

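Run:
```python
from h import *
c=load("a_wrist.npz");im=c["pixels"][190:280,320:420,::-1];cv2.imwrite("pics/az1.png",cv2.resize(im,None,fx=6,fy=6,interpolation=cv2.INTER_CUBIC))
c=load("a_side.npz");im=c["pixels"][145:255,190:310,::-1];cv2.imwrite("pics/az2.png",cv2.resize(im,None,fx=5.4,fy=5.4,interpolation=cv2.INTER_CUBIC))
```

```text
(no output)
```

View pics/az1.png

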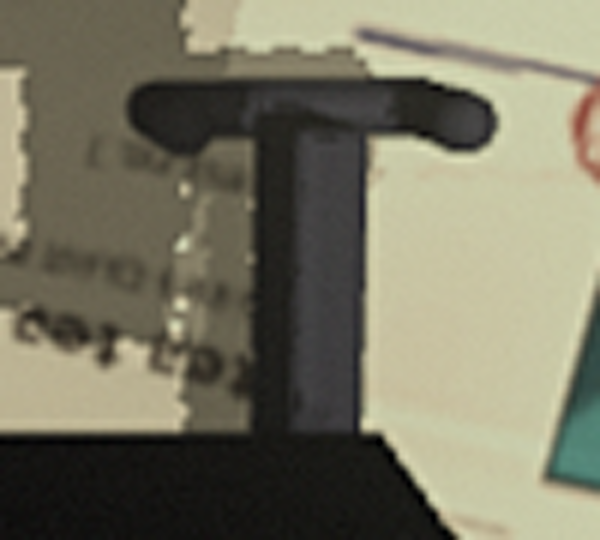

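View pics/az2.png

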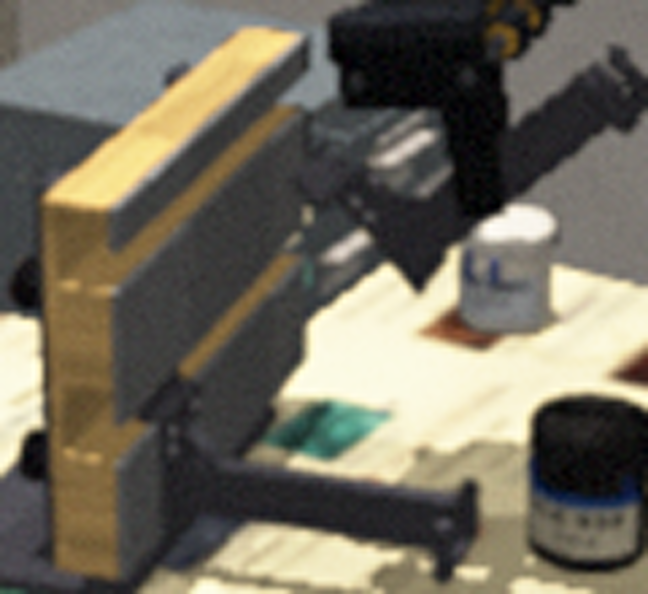

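```bash
cat > prof.py <<'E'
from h import *
def prof(c,f,xs,name,lo=12,hi=12):
    g=cv2.cvtColor(c["pixels"],cv2.COLOR_RGB2GRAY).astype(np.float32)
    out=[]
    for x in xs:
        q=proj(c,f(np.array([[x,-6,34],[x,6,6.]])))
        u=q[:,0].mean();vt=np.interp(u,*[np.array(a)for a in [[0,0],[0,0]]]) if 0 else None
        # silhouette rows at column u: lines
        P=f(np.array([[xx,-6,34.] for xx in (-60,65)]));a=proj(c,P);P=f(np.array([[xx,6,6.] for xx in (-60,65)]));b=proj(c,P)
        rt=a[0,1]+(u-a[0,0])*(a[1,1]-a[0,1])/(a[1,0]-a[0,0]);rb=b[0,1]+(u-b[0,0])*(b[1,1]-b[0,1])/(b[1,0]-b[0,0])
        vs=np.arange(rt-lo,rb+hi,.1).astype(np.float32);pr=cv2.remap(g,np.full((len(vs),1),u,np.float32),vs[:,None],cv2.INTER_LINEAR)[:,0]
        mid=pr[(vs>rt+2)&(vs<rb-2)].mean()
        def cross(v0,sgn):
            bg=np.median(pr[(vs<rt-4)]) if sgn<0 else np.median(pr[vs>rb+4])
            th=(bg+mid)/2;i=np.argmin(abs(vs-(rt+rb)/2))
            while 0<i<len(vs)-1 and pr[i]<th:i+=sgn
            return vs[i],bg
        t,b1=cross(rt,-1);bo,b2=cross(rb,1)
        out.append((x,t-rt,bo-rb,mid,b1,b2))
    print(name);print(np.round(out,1).tolist())
if __name__=="__main__":
    f=load("fit2.npz");ph=f["ph"];pb=f["pb"];s0=load("side0.npz");a=load("a_side.npz")
    prof(s0,lambda P:T(ph[0],ph[1],0,ph[2],P),range(-55,50,15),"loose side0")
    tw=lambda P:T(*pb,np.array(P)+[-75,65,25])
    prof(s0,tw,range(-55,50,15),"twin side0");prof(a,tw,range(-55,50,15),"twin a")
    o,Rh=hookof(a["ee"],a["q"]);prof(a,lambda P:P@Rh.T+o,range(-55,50,8),"held a")
E
python3 prof.py
```

```text
loose side0
[[-55.0, 1.3, 1.6, 40.4, 237.7, 116.6], [-40.0, 1.3, 0.5, 39.9, 235.8, 182.8], [-25.0, 1.5, -0.1, 37.9, 198.0, 232.0], [-10.0, -7.3, 1.7, 39.9, 186.9, 245.9], [5.0, -4.7, 1.5, 38.3, 145.0, 246.9], [20.0, -6.2, 2.5, 40.2, 220.2, 245.3], [35.0, -1.8, -5.2, 41.2, 241.2, 15.9]]
twin side0
[[-55.0, 0.6, 0.7, 41.6, 238.1, 209.0], [-40.0, 0.8, -0.8, 37.9, 239.2, 233.3], [-25.0, 0.7, -0.8, 37.3, 215.4, 221.2], [-10.0, 1.6, -0.7, 38.2, 130.7, 242.6], [5.0, 2.4, -0.7, 36.5, 75.7, 241.0], [20.0, 2.0, -0.6, 38.9, 108.8, 234.5], [35.0, 3.0, -0.1, 38.6, 59.3, 221.4]]
twin a
[[-55.0, -0.0, 0.6, 42.3, 223.9, 125.2], [-40.0, -0.2, -0.6, 39.2, 238.3, 136.7], [-25.0, 0.5, -0.4, 38.9, 214.5, 156.4], [-10.0, 1.5, -0.5, 37.5, 129.8, 227.2], [5.0, 2.4, -0.7, 36.9, 67.9, 227.1], [20.0, 1.5, -0.6, 38.0, 111.8, 220.4], [35.0, 2.9, 0.0, 40.1, 54.9, 201.4]]
held a
[[-55.0, 2.0, -0.2, 40.1, 120.5, 121.3], [-47.0, 0.4, -0.8, 38.3, 121.4, 119.2], [-39.0, -0.2, -0.2, 35.9, 121.3, 119.7], [-31.0, 0.5, -0.7, 35.4, 122.2, 119.7], [-23.0, 0.1, -0.0, 34.9, 121.9, 140.0], [-15.0, 0.3, 3.8, 35.2, 122.1, 226.3], [-7.0, -0.3, 1.8, 33.0, 121.6, 231.8], [1.0, 0.1, -0.5, 33.6, 121.3, 141.0], [9.0, -7.4, -1.1, 26.3, 60.1, 120.9], [17.0, 4.4, -1.3, 9.2, 11.2, 96.7], [25.0, 4.6, -1.8, 9.9, 8.6, 116.1], [33.0, 7.1, -1.6, 15.6, 4.6, 82.2], [41.0, 7.1, -0.7, 25.3, 8.2, 209.1], [49.0, 0.9, 0.9, 34.9, 44.2, 236.3]]
```

Run:
```python
from h import *
f=load("fit2.npz");ph=f["ph"];pb=f["pb"]
def ray(c,u,v,z):
    d=c["R"].T@np.array([(u-c["cx"])/c["fx"],(v-c["cy"])/c["fy"],1]);o=-c["R"].T@c["t"];return o+d*(z-o[2])/d[2]
c=wcam("w1.npz");z=lambda u,v:(240+u/2.9-.35,95+v/2.9-.35)
for zz in (30,33):
  for p in((62,66),(206,67)):
    X=ray(c,*z(*p),zz);R=Ro.from_euler('z',ph[2]).as_matrix();print("loose",zz,(R.T@(X-[ph[0],ph[1],0])).round(1))
X=ray(c,*z(134,50),27);print("loose cb edge",(R.T@(X-[ph[0],ph[1],0])).round(1))
c=wcam("a_wrist.npz");z=lambda u,v:(320+u/6-.42,190+v/6-.42)
Rs=Ro.from_euler('z',pb[3]).as_matrix()
for zz in(30,33):
  for p in((178,127),(465,119)):
    X=ray(c,*z(*p),pb[2]+25+zz);print("twin",zz,(Rs.T@(X-pb[:3])-[-75,65,25]).round(1))
X=ray(c,*z(320,80),pb[2]+25+27);print("twin cb edge",(Rs.T@(X-pb[:3])-[-75,65,25]).round(1))
for p in((298,140),(365,135),(357,430)):
    X=ray(c,*z(*p),pb[2]+25+34);print("twin arm",(Rs.T@(X-pb[:3])-[-75,65,25]).round(1))
```

```text
loose 30 [-65.  -21.3  30. ]
loose 30 [-65.6  21.2  30. ]
loose 33 [-65.  -21.1  33. ]
loose 33 [-65.6  21.   33. ]
loose cb edge [-70.1  -0.1  27. ]
twin 30 [-67.  -25.3  30. ]
twin 30 [-68.3  19.5  30. ]
twin 33 [-67.4 -25.9  33. ]
twin 33 [-68.7  18.5  33. ]
twin cb edge [-74.1  -2.5  27. ]
twin arm [-65.5  -7.5  34. ]
twin arm [-66.3   2.8  34. ]
twin arm [-19.6   3.2  34. ]
```

```bash
cat > go.py <<'E'
from h import *
import sys
pb=np.load("pb.npy");rx,rz,th=map(float,sys.argv[1:4]);pt,R=hookpose(pb,rx,-20,rz,th);n=int(sys.argv[4]) if len(sys.argv)>4 else 5
rows(pt-OFF,R,n)
E
cat > ap.py <<'E'
from h import *
import sys
from station import arm
v=list(map(float,sys.argv[1:7]));apply(v[:3],v[3:])
pb=np.load("pb.npy");s=arm.state();p,R=getcmd();print(s["time"],"F",s["wrist_force"].round(1),"off",(s["ee_pos"]-p).round(2),"root",rootin(pb,s["ee_pos"],s["orientation"]),"cmdroot",rootin(pb,p+OFF,Ro.from_matrix(R).as_quat()),s["joint_pos"].round(2))
E
python3 - <<'E'
from h import *
pb=load("fit2.npz")["pb"];pb[:2]-=1.4*np.array([np.cos(pb[3]),np.sin(pb[3])]);pb[3]+=.005;np.save("pb.npy",pb);print(pb)
E
python3 go.py -31 19 44
```

```text
[6.17015044e+02 1.30940883e+02 3.71191511e+00 1.84825333e-01]
rotation [[-0.05, 0.0, -0.01], [-0.1, 0.0, -0.01], [-0.15, 0.0, -0.02], [-0.19, 0.0, -0.02], [-0.24, 0.0, -0.03]]
delta_pos [[-0.0039, -0.0002, 0.0051], [-0.0077, -0.0003, 0.0101], [-0.0116, -0.0005, 0.0152], [-0.0155, -0.0006, 0.0202], [-0.0193, -0.0008, 0.0253]]
```

Request:
drive_tool(rotation=[[0, 0, 0], [-0.1, 0, 0], [-0.2, 0, 0], [-0.2, 0, 0], [-0.2, 0, 0]], delta_pos=[[-0.007, 0, 0.008], [-0.013, 0, 0.016], [-0.017, -0.001, 0.022], [-0.0193, -0.001, 0.025], [-0.0193, -0.001, 0.025]], jaw=[0, 0, 0, 0, 0])

```text
time: 8.93
ee_pos: [521.8, 92.8, 191.0]
orientation: [-0.07, 0.757, 0.059, 0.647]
wrist_force: [-0.3, -1.0, -1.9]
opening: 0.126
```

```bash
python3 ap.py -.2 0 0 -.0193 -.001 .025; python3 go.py -26 19 44; python3 look.py b | head -0
```

```text
8.925 F [-0.3 -1.  -1.9] off [ 0.29 -0.02 -1.28] root (array([-30.97, -20.06,  18.86]), np.float64(44.0), np.float64(-0.14)) cmdroot (array([-31.31, -20.28,  19.04]), np.float64(44.0), np.float64(-0.03)) [ 0.08 -0.02  1.85 -0.02  1.47 -1.67]
rotation [[-0.01, 0.0, -0.01], [-0.02, 0.0, -0.01], [-0.03, 0.0, -0.02], [-0.03, 0.0, -0.02], [-0.04, 0.0, -0.03]]
delta_pos [[-0.0002, 0.0, 0.0011], [-0.0003, 0.0001, 0.0021], [-0.0005, 0.0001, 0.0032], [-0.0006, 0.0002, 0.0042], [-0.0008, 0.0002, 0.0053]]Exception ignored on flushing sys.stdout:
BrokenPipeError: [Errno 32] Broken pipe
```

View pics/b_side.png

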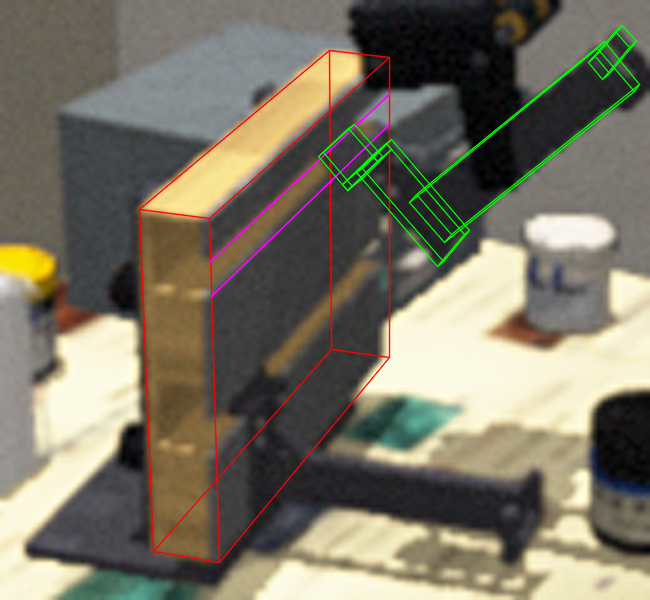

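View pics/b_side_raw.png

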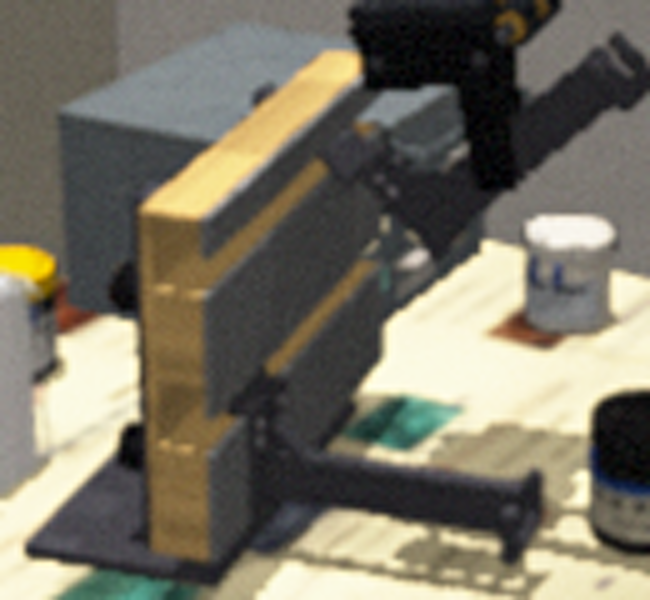

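Request:
drive_tool(rotation=[[0, 0, 0], [0, 0, 0], [0, 0, 0], [0, 0, 0], [0, 0, 0]], delta_pos=[[0, 0, 0.001], [0, 0, 0.002], [-0.0005, 0, 0.003], [-0.0006, 0, 0.004], [-0.0007, 0, 0.005]], jaw=[0, 0, 0, 0, 0])

```text
time: 9.7
ee_pos: [526.5, 93.7, 190.9]
orientation: [-0.07, 0.757, 0.059, 0.647]
wrist_force: [0.4, -0.1, -3.3]
opening: 0.126
```

```bash
python3 ap.py 0 0 0 -.0007 0 .005
```

```text
9.7 F [ 0.4 -0.1 -3.3] off [ 0.11 -0.04 -1.33] root (array([-26.1 , -20.04,  18.72]), np.float64(43.99), np.float64(-0.14)) cmdroot (array([-26.26, -20.29,  18.95]), np.float64(44.0), np.float64(-0.03)) [ 0.09 -0.01  1.84 -0.02  1.47 -1.67]
```

Request:
drive_tool(rotation=[[0, 0, 0], [0, 0, 0], [0, 0, 0], [0, 0, 0], [0, 0, 0]], delta_pos=[[0, 0, 0.0004], [0, 0, 0.0008], [-0.0001, 0, 0.0012], [-0.0002, 0, 0.0016], [-0.0002, 0, 0.002]], jaw=[0, 0, 0, 0, 0])

```text
time: 10.32
ee_pos: [528.5, 94.0, 190.8]
orientation: [-0.07, 0.757, 0.059, 0.647]
wrist_force: [0.3, 0.8, -1.8]
opening: 0.121
```

```bash
python3 ap.py 0 0 0 -.0002 0 .002
```

```text
10.325 F [ 0.3  0.8 -1.8] off [ 0.06 -0.07 -1.29] root (array([-24.15, -20.07,  18.65]), np.float64(43.99), np.float64(-0.14)) cmdroot (array([-24.26, -20.29,  18.83]), np.float64(44.0), np.float64(-0.03)) [ 0.09 -0.01  1.83 -0.02  1.47 -1.67]
```

Request:
drive_tool(rotation=[[0, 0, 0], [0, 0, 0], [0, 0, 0], [0, 0, 0], [0, 0, 0]], delta_pos=[[0, 0, 0.0003], [0, 0, 0.0006], [-0.0001, 0, 0.0009], [-0.0001, 0, 0.0012], [-0.0002, 0, 0.0015]], jaw=[0, 0, 0, 0, 0])

```text
time: 10.95
ee_pos: [529.6, 94.2, 190.7]
orientation: [-0.07, 0.757, 0.059, 0.646]
wrist_force: [-1.0, -0.3, -1.0]
opening: 0.125
```

```bash
python3 ap.py 0 0 0 -.0002 0 .0015
```

```text
10.95 F [-1.  -0.3 -1. ] off [-0.24 -0.13 -1.34] root (array([-22.95, -20.07,  18.5 ]), np.float64(44.05), np.float64(-0.14)) cmdroot (array([-22.74, -20.29,  18.8 ]), np.float64(44.0), np.float64(-0.03)) [ 0.09 -0.    1.83 -0.02  1.47 -1.67]
```

Request:
drive_tool(rotation=[[0, 0, 0], [0, 0, 0], [0, 0, 0], [0, 0, 0], [0, 0, 0]], delta_pos=[[0, 0, 0.0003], [0, 0, 0.0006], [-0.0001, 0, 0.0009], [-0.0001, 0, 0.0012], [-0.0002, 0, 0.0015]], jaw=[0, 0, 0, 0, 0])

```text
time: 11.58
ee_pos: [529.8, 94.2, 190.9]
orientation: [-0.071, 0.759, 0.059, 0.645]
wrist_force: [-8.2, -1.9, 2.1]
opening: 0.122
```

```bash
python3 ap.py 0 0 0 -.0002 0 .0015
```

```text
11.575 F [-8.2 -1.9  2.1] off [-1.59 -0.42 -1.16] root (array([-22.81, -20.11,  18.38]), np.float64(44.26), np.float64(-0.14)) cmdroot (array([-21.23, -20.29,  18.76]), np.float64(44.0), np.float64(-0.03)) [ 0.09  0.    1.83 -0.02  1.48 -1.67]
```

```bash
python3 - <<'E'
import numpy as np
pb=np.load("pb.npy");pb[:2]+=.2*np.array([np.cos(pb[3]),np.sin(pb[3])]);np.save("pb.npy",pb)
E
python3 go.py -29 3.5 44
```

```text
rotation [[-0.01, 0.0, -0.01], [-0.02, 0.0, -0.01], [-0.03, 0.0, -0.02], [-0.03, 0.0, -0.02], [-0.04, 0.0, -0.03]]
delta_pos [[0.0033, 0.0, -0.001], [0.0065, 0.0001, -0.002], [0.0098, 0.0001, -0.0031], [0.013, 0.0002, -0.0041], [0.0163, 0.0002, -0.0051]]
```

Request:
drive_tool(rotation=[[0, 0, 0], [0, 0, 0], [0, 0, 0], [0, 0, 0], [0, 0, 0]], delta_pos=[[0, 0, -0.004], [0.004, 0, -0.006], [0.009, 0, -0.0055], [0.014, 0, -0.0052], [0.0163, 0.0002, -0.0051]], jaw=[0, 0, 0, 0, 0])

```text
time: 12.2
ee_pos: [523.7, 93.4, 174.6]
orientation: [-0.07, 0.757, 0.059, 0.646]
wrist_force: [-0.1, 0.5, -1.7]
opening: 0.125
```

```bash
python3 ap.py 0 0 0 .0163 .0002 -.0051; python3 go.py -21 3.5 44;python3 look.py c >/dev/null
```

```text
12.2 F [-0.1  0.5 -1.7] off [-0.2  -0.1  -2.09] root (array([-29.18, -19.84,   2.4 ]), np.float64(44.05), np.float64(-0.13)) cmdroot (array([-29.02, -20.08,   3.46]), np.float64(44.0), np.float64(-0.03)) [ 0.08 -0.    1.86 -0.02  1.44 -1.67]
rotation [[-0.01, 0.0, -0.01], [-0.02, 0.0, -0.01], [-0.03, 0.0, -0.02], [-0.03, 0.0, -0.02], [-0.04, 0.0, -0.03]]
delta_pos [[-0.0003, 0.0, 0.0016], [-0.0005, 0.0, 0.0032], [-0.0008, 0.0, 0.0047], [-0.001, 0.0, 0.0063], [-0.0013, 0.0, 0.0079]]
```

View pics/c_side.png

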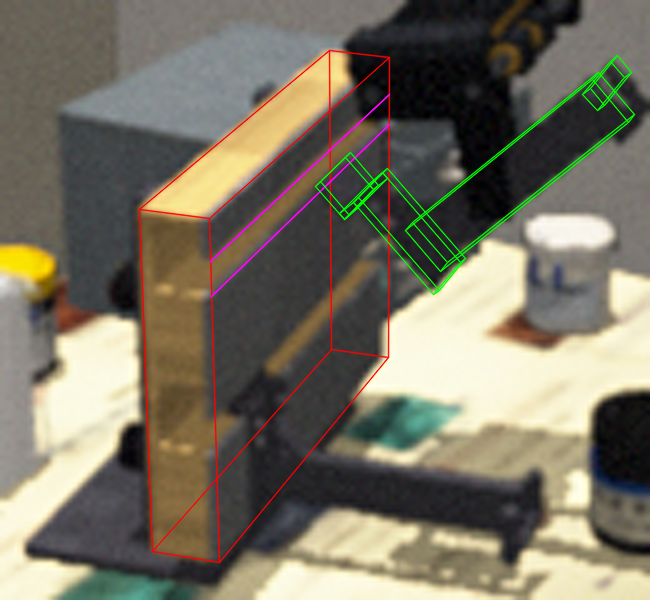

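View pics/c_side_raw.png

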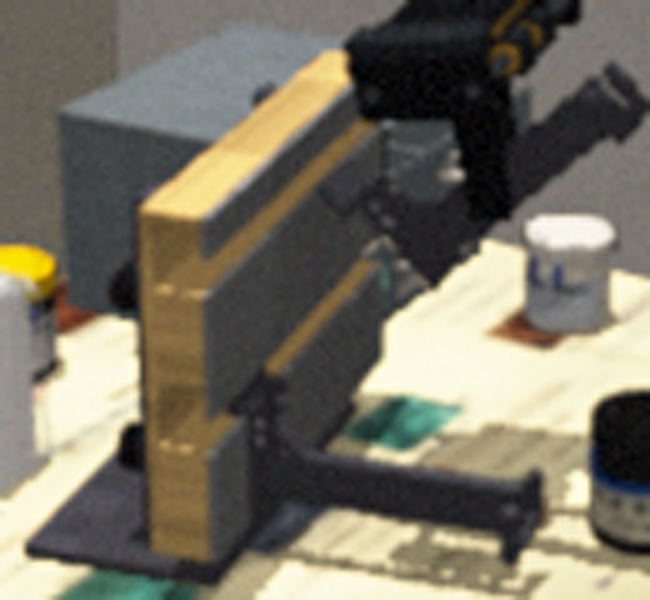

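Run:
```python
from h import *
pb=np.load("pb.npy")
for n in("side0","c_side"):
  c=load(n+".npz");g=cv2.cvtColor(c["pixels"],cv2.COLOR_RGB2GRAY).astype(np.float32);b=(c["pixels"][:,:,0].astype(np.float32)-c["pixels"][:,:,2])
  print(n)
  L={d:proj(c,T(*pb,[[0,120,210-d],[0,-120,210-d]])) for d in(0,22,40,107,125)}
  for u in (216,220,224,228,232):
    r={d:a[0,1]+(u-a[0,0])*(a[1,1]-a[0,1])/(a[1,0]-a[0,0]) for d,a in L.items()}
    vs=np.arange(r[0]-6,r[125]+5,.1).astype(np.float32);pr=cv2.remap(b,np.full((len(vs),1),u,np.float32),vs[:,None],cv2.INTER_LINEAR)[:,0]
    th=30;cr=[round(float(vs[i]),1) for i in range(1,len(vs)) if (pr[i]-th)*(pr[i-1]-th)<0]
    print(u,{d:round(float(v),1) for d,v in r.items()},cr, pr.max())
```

```text
side0
216 {0: 179.1, 22: 187.7, 40: 194.7, 107: 220.0, 125: 226.7} [178.0, 186.9, 192.9, 222.8, 224.7] 106.4375
220 {0: 175.5, 22: 184.0, 40: 190.8, 107: 215.7, 125: 222.3} [174.4, 183.4, 189.1] 107.0
224 {0: 171.9, 22: 180.2, 40: 187.0, 107: 211.4, 125: 217.8} [171.0, 179.7, 184.9, 210.7, 214.5] 107.1875
228 {0: 168.3, 22: 176.5, 40: 183.1, 107: 207.1, 125: 213.4} [167.0, 175.6, 181.2, 206.4, 211.0] 105.75
232 {0: 164.8, 22: 172.8, 40: 179.2, 107: 202.8, 125: 209.0} [163.9, 171.6, 177.3, 201.8, 206.9] 109.0
c_side
216 {0: 179.1, 22: 187.7, 40: 194.7, 107: 220.0, 125: 226.7} [178.1, 186.9, 192.9, 222.7, 224.9] 104.96875
220 {0: 175.5, 22: 184.0, 40: 190.8, 107: 215.7, 125: 222.3} [174.5, 183.4, 189.3] 110.0
224 {0: 171.9, 22: 180.2, 40: 187.0, 107: 211.4, 125: 217.8} [170.9, 179.6, 185.2, 210.5, 214.7] 112.8125
228 {0: 168.3, 22: 176.5, 40: 183.1, 107: 207.1, 125: 213.4} [166.9, 175.5, 181.2, 206.3] 109.96875
232 {0: 164.8, 22: 172.8, 40: 179.2, 107: 202.8, 125: 209.0} [163.8, 171.7, 177.2, 201.7, 206.9] 109.0
```

```bash
python3 - <<'E'
import numpy as np
pb=np.load("pb.npy");pb[2]+=1;np.save("pb.npy",pb)
E
python3 ap.py 0 0 0 0 0 0; python3 go.py -18 3.7 44
```

```text
12.35 F [-0.5 -0.3 -2.3] off [-0.02 -0.07 -1.58] root (array([-29.  , -19.84,   1.95]), np.float64(44.02), np.float64(-0.14)) cmdroot (array([-29.02, -20.08,   2.46]), np.float64(44.0), np.float64(-0.03)) [ 0.08 -0.    1.86 -0.02  1.44 -1.67]
rotation [[-0.01, 0.0, -0.01], [-0.02, 0.0, -0.01], [-0.03, 0.0, -0.02], [-0.03, 0.0, -0.02], [-0.04, 0.0, -0.03]]
delta_pos [[-0.0006, 0.0, 0.0021], [-0.0012, 0.0, 0.0043], [-0.0018, 0.0, 0.0064], [-0.0024, 0.0, 0.0085], [-0.003, 0.0, 0.0107]]
```

Request:
drive_tool(rotation=[[0, 0, 0], [0, 0, 0], [0, 0, 0], [0, 0, 0], [0, 0, 0]], delta_pos=[[-0.0015, 0, 0.002], [-0.002, 0, 0.004], [-0.0024, 0, 0.0065], [-0.0028, 0, 0.009], [-0.003, 0, 0.0107]], jaw=[0, 0, 0, 0, 0])

```text
time: 12.98
ee_pos: [534.9, 95.4, 176.6]
orientation: [-0.07, 0.757, 0.059, 0.647]
wrist_force: [0.5, -0.1, -1.9]
opening: 0.12
```

```bash
python3 ap.py 0 0 0 -.003 0 .0107; python3 go.py -9 10.5 44; python3 look.py d >/dev/null
```

```text
12.975 F [ 0.5 -0.1 -1.9] off [ 0.2  -0.06 -1.37] root (array([-17.73, -19.89,   3.47]), np.float64(44.0), np.float64(-0.14)) cmdroot (array([-17.98, -20.09,   3.75]), np.float64(44.0), np.float64(-0.03)) [ 0.09  0.02  1.83 -0.02  1.45 -1.66]
rotation [[-0.01, 0.0, -0.01], [-0.02, 0.0, -0.01], [-0.03, 0.0, -0.02], [-0.03, 0.0, -0.02], [-0.04, 0.0, -0.03]]
delta_pos [[-0.0016, 0.0, 0.0016], [-0.0032, 0.0, 0.0031], [-0.0048, 0.0, 0.0047], [-0.0065, 0.0, 0.0062], [-0.0081, 0.0, 0.0078]]
```

View pics/d_side.png

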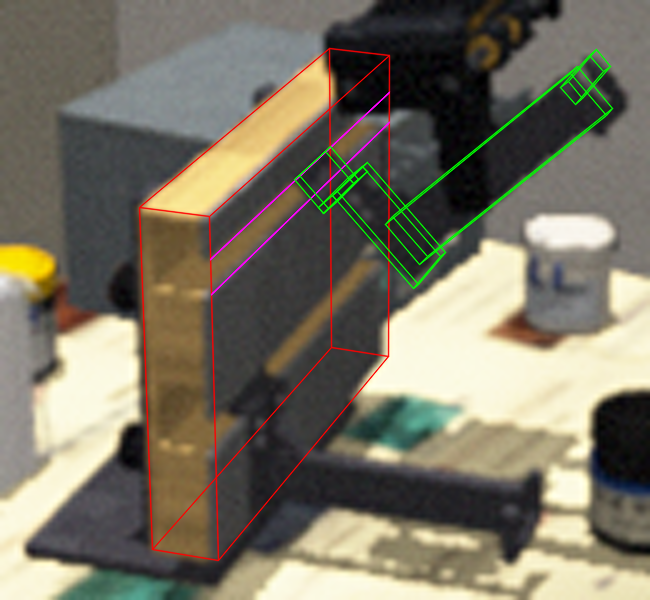

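Request:
drive_tool(rotation=[[0, 0, 0], [0, 0, 0], [0, 0, 0], [0, 0, 0], [0, 0, 0]], delta_pos=[[-0.0008, 0, 0.0008], [-0.0016, 0, 0.0016], [-0.0024, 0, 0.0024], [-0.0032, 0, 0.0032], [-0.004, 0, 0.0039]], jaw=[0, 0, 0, 0, 0])

```text
time: 13.75
ee_pos: [539.2, 96.2, 180.1]
orientation: [-0.07, 0.757, 0.059, 0.647]
wrist_force: [-0.1, 0.2, -1.8]
opening: 0.122
```

```bash
python3 ap.py 0 0 0 -.004 0 .0039; python3 go.py -9 10.5 44
```

```text
13.75 F [-0.1  0.2 -1.8] off [ 0.1  -0.07 -1.26] root (array([-13.36, -19.88,   6.94]), np.float64(43.99), np.float64(-0.14)) cmdroot (array([-13.5 , -20.09,   7.09]), np.float64(44.0), np.float64(-0.03)) [ 0.09  0.03  1.82 -0.02  1.45 -1.66]
rotation [[-0.01, 0.0, -0.01], [-0.02, 0.0, -0.01], [-0.03, 0.0, -0.02], [-0.03, 0.0, -0.02], [-0.04, 0.0, -0.03]]
delta_pos [[-0.0008, 0.0, 0.0008], [-0.0016, 0.0, 0.0016], [-0.0024, 0.0, 0.0023], [-0.0033, 0.0, 0.0031], [-0.0041, 0.0, 0.0039]]
```

Request:
drive_tool(rotation=[[0, 0, 0], [0, 0, 0], [0, 0, 0], [0, 0, 0], [0, 0, 0]], delta_pos=[[-0.0008, 0, 0.0008], [-0.0016, 0, 0.0016], [-0.0024, 0, 0.0024], [-0.0033, 0, 0.0031], [-0.0041, 0, 0.0039]], jaw=[0, 0, 0, 0, 0])

```text
time: 14.38
ee_pos: [543.6, 97.0, 183.5]
orientation: [-0.07, 0.757, 0.059, 0.647]
wrist_force: [-0.2, -0.0, -2.2]
opening: 0.126
```

```bash
python3 ap.py 0 0 0 -.0041 0 .0039
cat > way.py <<'E'
from h import *
import sys
# way.py x z th x z th ...  (5 rows, each waypoint)
pb=np.load("pb.npy");v=np.array(list(map(float,sys.argv[1:]))).reshape(-1,3)
p,R=getcmd();a=[];b=[]
for x,z,t in v:
    pt,Rg=hookpose(pb,x,-20,z,t);rv,d=delta(pt-OFF,Rg);a.append(np.round(rv,2).tolist());b.append(np.round(d,4).tolist())
print(a);print(b)
E
python3 way.py -8.3 10.7 43 -7.5 10.6 42 -7 10.5 41 -6.7 10.3 40 -6.3 10 39
```

```text
14.375 F [-0.2 -0.  -2.2] off [ 0.1  -0.07 -1.25] root (array([ -8.86, -19.88,  10.38]), np.float64(43.99), np.float64(-0.14)) cmdroot (array([ -9.01, -20.1 ,  10.53]), np.float64(44.0), np.float64(-0.03)) [ 0.09  0.03  1.8  -0.02  1.46 -1.66]
[[-0.04, -1.0, -0.03], [-0.04, -2.0, -0.03], [-0.04, -3.0, -0.03], [-0.04, -4.0, -0.03], [-0.04, -5.0, -0.03]]
[[0.0009, 0.0, 0.0009], [0.0021, 0.0, 0.002], [0.0033, 0.0, 0.0027], [0.0046, 0.0, 0.0033], [0.006, 0.0, 0.0041]]
```

```bash
python3 way.py -8 10.8 42.5 -7.2 10.5 41 -6.6 10.3 39.5 -6.1 9.9 38 -5.8 9.7 36.5
```

```text
[[-0.04, -1.5, -0.03], [-0.04, -3.0, -0.03], [-0.04, -4.5, -0.03], [-0.04, -6.0, -0.03], [-0.04, -7.5, -0.03]]
[[0.0014, 0.0, 0.0013], [0.0033, 0.0, 0.0025], [0.0052, 0.0, 0.0036], [0.0073, 0.0, 0.0046], [0.0092, 0.0, 0.0055]]
```

Request:
drive_tool(rotation=[[0, -1.5, 0], [0, -3, 0], [0, -4.5, 0], [0, -6, 0], [0, -7.5, 0]], delta_pos=[[0.0014, 0, 0.0013], [0.0033, 0, 0.0025], [0.0052, 0, 0.0036], [0.0073, 0, 0.0046], [0.0092, 0, 0.0055]], jaw=[0, 0, 0, 0, 0])

```text
time: 15.0
ee_pos: [547.4, 97.7, 173.4]
orientation: [-0.066, 0.713, 0.064, 0.695]
wrist_force: [-0.7, 0.5, -2.4]
opening: 0.125
```

```bash
python3 ap.py 0 -7.5 0 .0092 0 .0055; python3 way.py -5.5 9.5 35 -5.2 9.3 33 -4.9 8.9 31 -4.6 8.6 29 -4.3 8.3 27
```

```text
15.0 F [-0.7  0.5 -2.4] off [-0.06 -0.11 -1.48] root (array([ -5.86, -19.88,   9.4 ]), np.float64(36.4), np.float64(-0.12)) cmdroot (array([ -5.81, -20.1 ,   9.66]), np.float64(36.5), np.float64(-0.03)) [ 0.08 -0.04  1.89 -0.    1.32 -1.67]
[[-0.05, -1.5, -0.02], [-0.05, -3.5, -0.02], [-0.05, -5.5, -0.02], [-0.05, -7.5, -0.02], [-0.05, -9.5, -0.02]]
[[0.0019, 0.0, 0.0007], [0.0045, 0.0, 0.0015], [0.0072, 0.0, 0.0024], [0.0099, 0.0, 0.0034], [0.0125, 0.0, 0.0045]]
```

Request:
drive_tool(rotation=[[0, -1.5, 0], [0, -3.5, 0], [0, -5.5, 0], [0, -7.5, 0], [0, -9.5, 0]], delta_pos=[[0.0019, 0, 0.0007], [0.0045, 0, 0.0015], [0.0072, 0, 0.0024], [0.0099, 0, 0.0034], [0.0125, 0, 0.0045]], jaw=[0, 0, 0, 0, 0])

```text
time: 15.62
ee_pos: [551.5, 98.5, 160.7]
orientation: [-0.061, 0.653, 0.069, 0.752]
wrist_force: [-0.3, 0.1, -1.8]
opening: 0.122
```

```bash
python3 ap.py 0 -9.5 0 .0125 0 .0045; python3 way.py -4 8 25.5 -3.7 7.7 24 -3.5 7.5 22 -3.2 7.2 20.5 -2.9 6.9 19
```

```text
15.625 F [-0.3  0.1 -1.8] off [-0.06 -0.13 -1.48] root (array([ -4.41, -19.88,   8.01]), np.float64(26.9), np.float64(-0.1)) cmdroot (array([ -4.34, -20.1 ,   8.27]), np.float64(27.0), np.float64(-0.03)) [ 0.07 -0.13  2.    0.02  1.13 -1.69]
[[-0.05, -1.5, -0.01], [-0.05, -3.0, -0.01], [-0.05, -5.0, -0.01], [-0.05, -6.5, -0.01], [-0.05, -8.0, -0.01]]
[[0.0021, 0.0, 0.0006], [0.0042, 0.0, 0.0013], [0.0068, 0.0, 0.0021], [0.0089, 0.0, 0.0028], [0.011, 0.0, 0.0036]]
```

Request:
drive_tool(rotation=[[0, -1.5, 0], [0, -3, 0], [0, -5, 0], [0, -6.5, 0], [0, -8, 0]], delta_pos=[[0.0021, 0, 0.0006], [0.0042, 0, 0.0013], [0.0068, 0, 0.0021], [0.0089, 0, 0.0028], [0.011, 0, 0.0036]], jaw=[0, 0, 0, 0, 0])

```text
time: 16.25
ee_pos: [556.7, 99.4, 150.4]
orientation: [-0.056, 0.599, 0.073, 0.796]
wrist_force: [0.2, 0.6, -2.3]
opening: 0.127
```

```bash
python3 ap.py 0 -8 0 .011 0 .0036; python3 way.py -2.6 6.6 17.5 -2.3 6.3 16 -2 5.8 14.5 -2 5.4 13 -2 5 11.5
```

```text
16.25 F [ 0.2  0.6 -2.3] off [ 0.13 -0.12 -1.39] root (array([ -2.82, -19.89,   6.69]), np.float64(18.91), np.float64(-0.08)) cmdroot (array([ -2.93, -20.1 ,   6.88]), np.float64(19.0), np.float64(-0.04)) [ 0.07 -0.19  2.09  0.04  0.97 -1.71]
[[-0.05, -1.5, -0.01], [-0.05, -3.0, -0.01], [-0.05, -4.5, -0.01], [-0.05, -6.0, -0.01], [-0.05, -7.5, -0.0]]
[[0.0021, 0.0, 0.0006], [0.0043, 0.0, 0.0012], [0.0066, 0.0, 0.0018], [0.0088, 0.0, 0.0022], [0.0109, 0.0, 0.0026]]
```

Request:
drive_tool(rotation=[[0, -1.5, 0], [0, -3, 0], [0, -4.5, 0], [0, -6, 0], [0, -7.5, 0]], delta_pos=[[0.0021, 0, 0.0006], [0.0043, 0, 0.0012], [0.0066, 0, 0.0018], [0.0088, 0, 0.0022], [0.0109, 0, 0.0026]], jaw=[0, 0, 0, 0, 0])

```text
time: 16.88
ee_pos: [562.0, 100.4, 140.6]
orientation: [-0.051, 0.545, 0.076, 0.833]
wrist_force: [0.6, 0.5, -2.2]
opening: 0.126
```

```bash
python3 ap.py 0 -7.5 0 .0109 0 .0026; python3 way.py -2 4.7 10 -1.8 4.4 8.5 -1.6 4 7 -1.5 3.5 5.5 -1.5 3 4; python3 look.py e >/dev/null
```

```text
16.875 F [ 0.6  0.5 -2.2] off [ 0.05 -0.17 -1.52] root (array([ -1.98, -19.9 ,   4.69]), np.float64(11.41), np.float64(-0.07)) cmdroot (array([ -1.99, -20.1 ,   5.01]), np.float64(11.5), np.float64(-0.04)) [ 0.06 -0.24  2.17  0.07  0.81 -1.73]
[[-0.05, -1.5, -0.0], [-0.05, -3.0, -0.0], [-0.05, -4.5, 0.0], [-0.05, -6.0, 0.0], [-0.05, -7.5, 0.0]]
[[0.0021, 0.0, 0.0002], [0.0042, 0.0, 0.0007], [0.0064, 0.0, 0.0011], [0.0087, 0.0, 0.0015], [0.0109, 0.0, 0.0019]]
```

View pics/e_side.png

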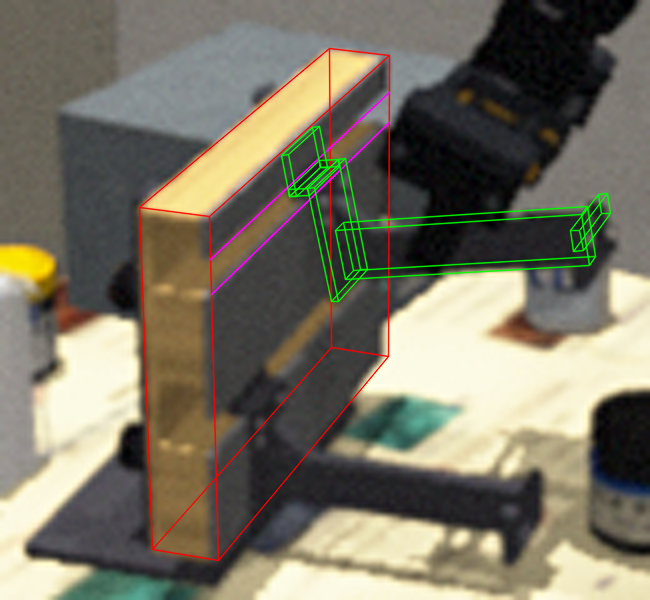

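Request:
drive_tool(rotation=[[0, -1.5, 0], [0, -3, 0], [0, -4.5, 0], [0, -6, 0], [0, -7.5, 0]], delta_pos=[[0.0021, 0, 0.0002], [0.0042, 0, 0.0007], [0.0064, 0, 0.0011], [0.0087, 0, 0.0015], [0.0109, 0, 0.0019]], jaw=[0, 0, 0, 0, 0])

```text
time: 17.65
ee_pos: [568.0, 101.5, 131.3]
orientation: [-0.046, 0.49, 0.08, 0.867]
wrist_force: [0.3, 0.3, -1.5]
opening: 0.123
```

```bash
python3 ap.py 0 -7.5 0 .0109 0 .0019; python3 way.py -1.4 2.7 3 -1.4 2.5 2 -1.2 2.4 1 -1.1 2.3 0 -1 2.2 0
```

```text
17.65 F [ 0.3  0.3 -1.5] off [ 0.01 -0.17 -1.58] root (array([ -1.49, -19.88,   2.6 ]), np.float64(3.91), np.float64(-0.05)) cmdroot (array([ -1.46, -20.1 ,   3.  ]), np.float64(4.0), np.float64(-0.04)) [ 0.05 -0.28  2.25  0.11  0.64 -1.78]
[[-0.05, -1.0, 0.01], [-0.05, -2.0, 0.01], [-0.05, -3.0, 0.01], [-0.05, -4.0, 0.01], [-0.05, -4.0, 0.01]]
[[0.0015, 0.0, 0.0001], [0.0028, 0.0, 0.0003], [0.0042, 0.0, 0.0007], [0.0055, 0.0, 0.001], [0.0057, 0.0, 0.001]]
```

Request:
drive_tool(rotation=[[0, -1, 0], [0, -2, 0], [0, -3, 0], [0, -4, 0], [0, -4, 0]], delta_pos=[[0.0015, 0, 0.0001], [0.0028, 0, 0.0003], [0.0042, 0, 0.0007], [0.0055, 0, 0.001], [0.0057, 0, 0.001]], jaw=[0, 0, 0, 0, 0])

```text
time: 18.27
ee_pos: [571.4, 102.2, 126.7]
orientation: [-0.043, 0.46, 0.081, 0.883]
wrist_force: [0.4, -0.0, -1.5]
opening: 0.122
```

```bash
python3 ap.py 0 -4 0 .0057 0 .001; python3 way.py -.7 2 0 -.5 1.6 0 -.3 1.2 0 -.2 .8 0 -.1 .5 0
```

```text
18.275 F [ 0.4 -0.  -1.5] off [-0.28 -0.2  -1.79] root (array([ -1.24, -19.86,   1.46]), np.float64(0.02), np.float64(-0.05)) cmdroot (array([ -1.  , -20.1 ,   2.17]), np.float64(-0.0), np.float64(-0.05)) [ 0.04 -0.3   2.29  0.15  0.55 -1.81]
[[-0.05, 0.0, 0.01], [-0.05, 0.0, 0.01], [-0.05, 0.0, 0.01], [-0.05, 0.0, 0.01], [-0.05, 0.0, 0.01]]
[[0.0003, 0.0, 0.0001], [0.0008, 0.0, 0.0001], [0.0012, 0.0, 0.0], [0.0016, 0.0, -0.0001], [0.0019, 0.0, -0.0002]]
```

Request:
drive_tool(rotation=[[0, 0, 0], [0, 0, 0], [0, 0, 0], [0, 0, 0], [0, 0, 0]], delta_pos=[[0.0003, 0, 0.0001], [0.0008, 0, 0.0001], [0.0012, 0, 0], [0.0016, 0, -0.0001], [0.0019, 0, -0.0002]], jaw=[0, 0, 0, 0, 0])

```text
time: 18.9
ee_pos: [572.7, 102.4, 125.4]
orientation: [-0.043, 0.46, 0.081, 0.883]
wrist_force: [-0.8, 0.1, -1.3]
opening: 0.125
```

```bash
python3 ap.py 0 0 0 .0019 0 -.0002; python3 way.py .1 .3 0 .2 0 0  .2 -.3 0 .2 -.6 0 .2 -1 0
```

```text
18.9 F [-0.8  0.1 -1.3] off [ 0.04 -0.18 -1.36] root (array([ -0.  , -19.89,   0.23]), np.float64(0.0), np.float64(-0.05)) cmdroot (array([ -0.07, -20.1 ,   0.5 ]), np.float64(-0.0), np.float64(-0.05)) [ 0.05 -0.29  2.29  0.15  0.54 -1.82]
[[-0.05, 0.0, 0.01], [-0.05, 0.0, 0.01], [-0.05, 0.0, 0.01], [-0.05, 0.0, 0.01], [-0.05, 0.0, 0.01]]
[[0.0003, 0.0, 0.0], [0.0006, 0.0, -0.0001], [0.0008, 0.0, -0.0002], [0.0011, 0.0, -0.0004], [0.0014, 0.0, -0.0006]]
```

Request:
drive_tool(rotation=[[0, 0, 0], [0, 0, 0], [0, 0, 0], [0, 0, 0], [0, 0, 0]], delta_pos=[[0.0003, 0, 0], [0.0006, 0, -0.0001], [0.0008, 0, -0.0002], [0.0011, 0, -0.0004], [0.0014, 0, -0.0006]], jaw=[0, 0, 0, 0, 0])

```text
time: 19.52
ee_pos: [572.8, 102.3, 125.0]
orientation: [-0.044, 0.46, 0.081, 0.883]
wrist_force: [-16.4, -4.2, 10.1]
opening: 0.124
```

```bash
python3 ap.py 0 0 0 .0014 0 -.0006; python3 way.py .2 -1.2 0 .2 -1.4 0  .2 -1.6 0 .2 -1.8 0 .2 -2 0
```

```text
19.525 F [-16.4  -4.2  10.1] off [-0.16 -0.33 -0.32] root (array([  0.1 , -19.95,  -0.23]), np.float64(0.02), np.float64(-0.01)) cmdroot (array([  0.24, -20.1 ,  -0.99]), np.float64(-0.0), np.float64(-0.05)) [ 0.05 -0.29  2.29  0.15  0.54 -1.82]
[[-0.05, 0.0, 0.01], [-0.05, 0.0, 0.01], [-0.05, 0.0, 0.01], [-0.05, 0.0, 0.01], [-0.05, 0.0, 0.01]]
[[0.0001, 0.0, -0.0002], [0.0003, 0.0, -0.0003], [0.0005, 0.0, -0.0004], [0.0006, 0.0, -0.0005], [0.0008, 0.0, -0.0006]]
```

```bash
python3 way.py 0 -1 0
```

```text
[[-0.05, 0.0, 0.01]]
[[-0.0001, 0.0, -0.0002]]
```

Request:
drive_tool(rotation=[[0, 0, 0], [0, 0, 0], [0, 0, 0], [0, 0, 0], [0, 0, 0]], delta_pos=[[-0.0001, 0, -0.0002], [-0.0001, 0, -0.0002], [-0.0001, 0, -0.0002], [-0.0001, 0, -0.0002], [-0.0001, 0, -0.0002]], jaw=[0, 0, 0, 0, 0])

```text
time: 20.15
ee_pos: [572.7, 102.3, 125.0]
orientation: [-0.043, 0.46, 0.081, 0.883]
wrist_force: [-11.0, -2.9, 7.4]
opening: 0.122
```

```bash
python3 ap.py 0 0 0 -.0001 0 -.0002; python3 way.py -.15 -1 0
```

```text
20.15 F [-11.   -2.9   7.4] off [ 0.02 -0.24 -0.25] root (array([  0.05, -19.9 ,  -0.16]), np.float64(-0.01), np.float64(-0.02)) cmdroot (array([ 2.00e-02, -2.01e+01, -1.02e+00]), np.float64(-0.0), np.float64(-0.05)) [ 0.05 -0.29  2.29  0.15  0.54 -1.82]
[[-0.05, 0.0, 0.01]]
[[-0.0001, 0.0, -0.0001]]
```

Request:
drive_tool(rotation=[[0, 0, 0], [0, 0, 0], [0, 0, 0], [0, 0, 0], [0, 0, 0]], delta_pos=[[0.0002, 0, -0.0004], [0.0002, 0, -0.0004], [0.0002, 0, -0.0004], [0.0002, 0, -0.0004], [0.0002, 0, -0.0004]], jaw=[0, 0, 0, 0, 0])

```text
time: 20.78
ee_pos: [572.7, 102.3, 125.0]
orientation: [-0.043, 0.459, 0.081, 0.883]
wrist_force: [-13.2, -2.8, 8.5]
opening: 0.123
```

```bash
python3 ap.py 0 0 0 .0002 0 -.0004
```

```text
20.775 F [-13.2  -2.8   8.5] off [ 0.25 -0.23  0.09] root (array([  0.02, -19.93,  -0.18]), np.float64(-0.05), np.float64(-0.02)) cmdroot (array([ -0.19, -20.1 ,  -1.41]), np.float64(-0.0), np.float64(-0.05)) [ 0.05 -0.29  2.29  0.15  0.54 -1.82]
```

Request:
drive_tool(rotation=[[0, 0, 0], [0, 0, 0], [0, 0, 0], [0, 0, 0], [0, 0, 0]], delta_pos=[[0.0001, 0, -0.0001], [0.0001, 0, -0.0001], [0.0001, 0, -0.0001], [0.0001, 0, -0.0001], [0.0001, 0, -0.0001]], jaw=[0, 0, 0, 0, 0])

```text
time: 21.4
ee_pos: [572.7, 102.3, 124.9]
orientation: [-0.043, 0.459, 0.081, 0.883]
wrist_force: [-13.9, -3.8, 9.1]
opening: 0.123
```

```bash
python3 ap.py 0 0 0 .0001 0 -.0001; python3 look.py f >/dev/null;python3 ap.py 0 0 0 0 0 0
```

```text
21.4 F [-13.9  -3.8   9.1] off [ 0.24 -0.22  0.18] root (array([-1.000e-02, -1.991e+01, -2.300e-01]), np.float64(-0.05), np.float64(-0.02)) cmdroot (array([ -0.22, -20.1 ,  -1.55]), np.float64(-0.0), np.float64(-0.05)) [ 0.05 -0.29  2.29  0.15  0.54 -1.82]
21.55 F [-13.   -4.2   9.6] off [ 0.29 -0.22  0.26] root (array([  0.04, -19.93,  -0.14]), np.float64(-0.06), np.float64(-0.02)) cmdroot (array([ -0.22, -20.1 ,  -1.55]), np.float64(-0.0), np.float64(-0.05)) [ 0.05 -0.29  2.29  0.15  0.54 -1.82]
```

View pics/f_side_raw.png

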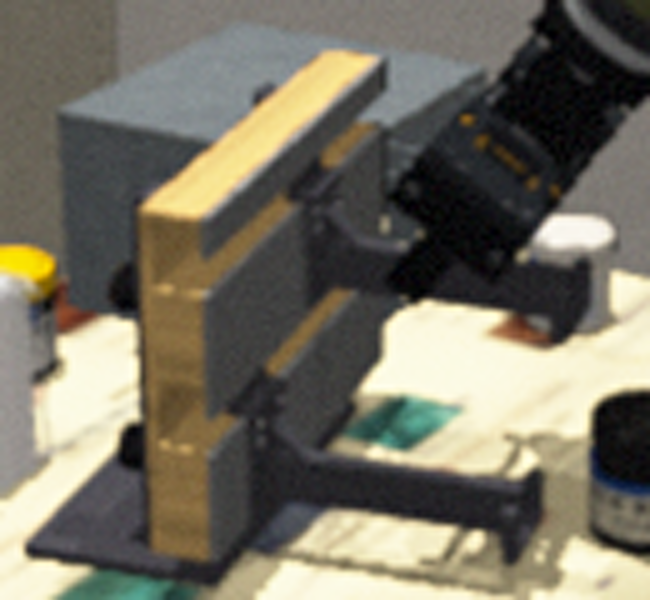

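Request:
drive_tool(rotation=[[0, 0, 0], [0, 0, 0], [0, 0, 0], [0, 0, 0], [0, 0, 0]], delta_pos=[[0, 0, -0.0003], [0.0001, 0, -0.0006], [0.0001, 0, -0.0006], [0.0001, 0, -0.0006], [0.0001, 0, -0.0006]], jaw=[0, 0, 0, 0, 0])

```text
time: 22.18
ee_pos: [572.7, 102.3, 124.9]
orientation: [-0.043, 0.459, 0.081, 0.884]
wrist_force: [-10.1, -3.0, 8.7]
opening: 0.126
```

```bash
python3 ap.py 0 0 0 .0001 0 -.0006
```

```text
22.175 F [-10.1  -3.    8.7] off [ 0.69 -0.15  0.62] root (array([ -0.05, -19.94,  -0.16]), np.float64(-0.12), np.float64(-0.03)) cmdroot (array([ -0.65, -20.1 ,  -1.98]), np.float64(-0.0), np.float64(-0.05)) [ 0.04 -0.29  2.29  0.15  0.54 -1.82]
```

Request:
drive_tool(rotation=[[0, 0, 0], [0, 0, 0], [0, 0, 0], [0, 0, 0], [0, 0, 0]], delta_pos=[[0.0001, 0, -0.0004], [0.0003, 0, -0.0008], [0.0004, 0, -0.0012], [0.0004, 0, -0.0012], [0.0004, 0, -0.0012]], jaw=[0, 0, 0, 0, 0])

```text
time: 22.8
ee_pos: [572.7, 102.3, 124.8]
orientation: [-0.043, 0.458, 0.081, 0.884]
wrist_force: [-9.8, -1.6, 9.5]
opening: 0.121
```

```bash
python3 ap.py 0 0 0 .0004 0 -.0012
```

```text
22.8 F [-9.8 -1.6  9.5] off [ 1.43 -0.02  1.53] root (array([ -0.16, -19.95,  -0.16]), np.float64(-0.25), np.float64(-0.04)) cmdroot (array([ -1.41, -20.1 ,  -2.99]), np.float64(-0.0), np.float64(-0.05)) [ 0.04 -0.29  2.29  0.15  0.54 -1.82]
```

Request:
drive_tool(rotation=[[0, 0, 0], [0, 0, 0], [0, 0, 0], [0, 0, 0], [0, 0, 0]], delta_pos=[[0, 0, 0], [0, 0, 0], [0, 0, 0], [0, 0, 0], [0, 0, 0]], jaw=[0, 0, 0, 0, 0])

```text
time: 23.42
ee_pos: [572.7, 102.3, 124.8]
orientation: [-0.043, 0.458, 0.081, 0.884]
wrist_force: [-8.6, -2.2, 9.0]
opening: 0.121
```

Request:
drive_tool(rotation=[[0, 0, 0], [0, 0, 0], [0, 0, 0], [0, 0, 0], [0, 0, 0]], delta_pos=[[0, 0, 0], [0, 0, 0], [0, 0, 0], [0, 0, 0], [0, 0, 0]], jaw=[0, 0, 0, 0, 0])

```text
time: 24.05
ee_pos: [572.7, 102.3, 124.8]
orientation: [-0.043, 0.458, 0.081, 0.884]
wrist_force: [-10.3, -1.6, 8.4]
opening: 0.123
```

```bash
python3 ap.py 0 0 0 0 0 0; python3 way.py 0 -.2 0
```

```text
24.05 F [-10.3  -1.6   8.4] off [ 1.41 -0.01  1.51] root (array([ -0.18, -19.94,  -0.18]), np.float64(-0.24), np.float64(-0.03)) cmdroot (array([ -1.41, -20.1 ,  -2.99]), np.float64(-0.0), np.float64(-0.05)) [ 0.04 -0.29  2.29  0.15  0.54 -1.82]
[[-0.05, 0.0, 0.01]]
[[-0.0015, 0.0, 0.0028]]
```

Request:
drive_tool(rotation=[[0, 0, 0], [0, 0, 0], [0, 0, 0], [0, 0, 0], [0, 0, 0]], delta_pos=[[-0.0005, 0, 0.0009], [-0.001, 0, 0.0018], [-0.0014, 0, 0.0026], [-0.0014, 0, 0.0026], [-0.0014, 0, 0.0026]], jaw=[0, 0, 0, 0, 0])

```text
time: 24.68
ee_pos: [572.7, 102.4, 125.1]
orientation: [-0.043, 0.46, 0.081, 0.883]
wrist_force: [-5.7, -1.4, 2.7]
opening: 0.124
```

```bash
python3 ap.py 0 0 0 -.0014 0 .0026
```

```text
24.675 F [-5.7 -1.4  2.7] off [ 0.09 -0.2  -0.85] root (array([  0.02, -19.9 ,  -0.09]), np.float64(-0.02), np.float64(-0.04)) cmdroot (array([ -0.08, -20.1 ,  -0.36]), np.float64(-0.0), np.float64(-0.05)) [ 0.05 -0.29  2.29  0.15  0.54 -1.82]
```

Light contact and level; now release.

Request:
drive_tool(rotation=[[0, 0, 0], [0, 0, 0], [0, 0, 0], [0, 0, 0], [0, 0, 0]], delta_pos=[[0, 0, 0], [0, 0, 0], [0, 0, 0], [0, 0, 0], [0, 0, 0]], jaw=[15, 25, 40, 60, 80])

```text
time: 25.3
ee_pos: [572.7, 102.3, 124.6]
orientation: [-0.043, 0.46, 0.081, 0.883]
wrist_force: [-0.3, 0.3, 0.2]
opening: 0.51
```

Request:
drive_tool(rotation=[[0, 0, 0], [0, 0, 0], [0, 0, 0], [0, 0, 0], [0, 0, 0]], delta_pos=[[0, 0, 0], [0, 0, 0], [0, 0, 0], [0, 0, 0], [0, 0, 0]], jaw=[80, 80, 80, 80, 80])

```text
time: 25.92
ee_pos: [572.7, 102.4, 124.6]
orientation: [-0.043, 0.46, 0.081, 0.883]
wrist_force: [-0.4, 0.1, 0.5]
opening: 0.801
```

```bash
python3 look.py g
python3 - <<'E'
from h import *
p,R=getcmd();print(R.round(3))
E
```

```text
25.925 [572.68 102.35 124.64] [ 0.05 -0.29  2.29  0.15  0.54 -1.82] [-0.4  0.1  0.5] cmd-off [ 0.07 -0.2  -1.3 ]
root,th,yaw (array([  0.  , -19.9 ,  -0.55]), np.float64(-0.01), np.float64(-0.05))
[[ 0.564 -0.183  0.805]
 [ 0.105  0.983  0.15 ]
 [-0.819  0.     0.574]]
```

View pics/g_side_raw.png

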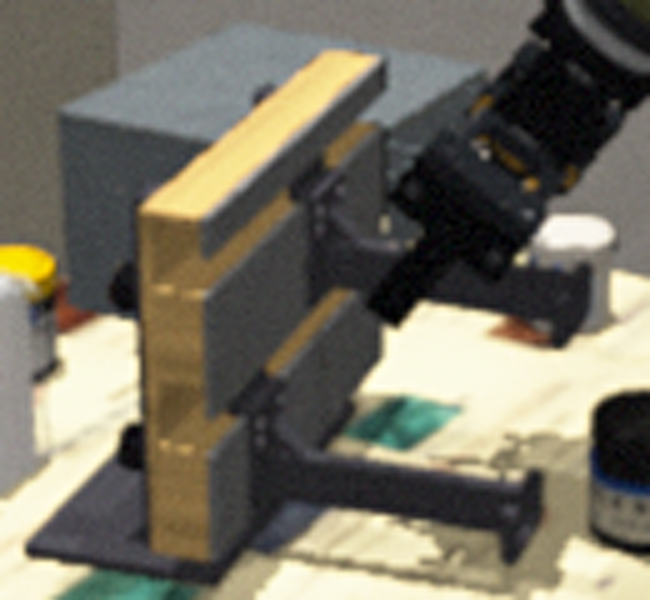

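View pics/g_wrist_raw.png

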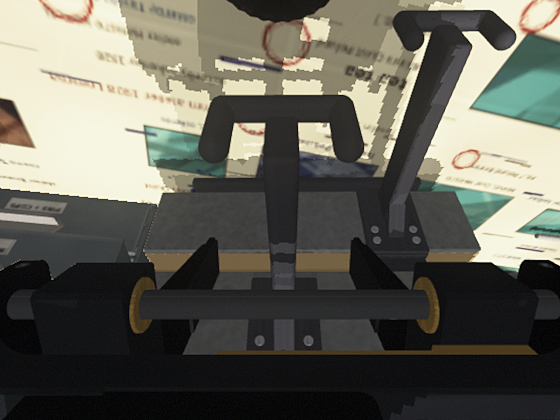

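Request:
drive_tool(rotation=[[0, 0, 0], [0, 0, 0], [0, 0, 0], [0, 0, 0], [0, 0, 0]], delta_pos=[[-0.01, 0, 0], [-0.03, 0, 0], [-0.055, 0, 0], [-0.08, 0, 0], [-0.1, 0, 0]], jaw=[80, 80, 80, 80, 80])

```text
time: 26.7
ee_pos: [515.8, 91.9, 208.3]
orientation: [-0.043, 0.459, 0.081, 0.884]
wrist_force: [-0.5, 0.5, 0.1]
opening: 0.8
```

Request:
drive_tool(rotation=[[0, 0, 0], [0, 0, 0], [0, 0, 0], [0, 0, 0], [0, 0, 0]], delta_pos=[[0, 0, 0], [0, 0, 0], [0, 0, 0], [0, 0, 0], [0, 0, 0]], jaw=[80, 80, 80, 80, 80])

```text
time: 27.32
ee_pos: [516.2, 92.0, 205.9]
orientation: [-0.043, 0.46, 0.081, 0.883]
wrist_force: [0.8, -0.4, -0.0]
opening: 0.802
```

```bash
python3 ap.py 0 0 0 -.1 0 0; python3 look.py i
```

```text
27.325 F [ 0.8 -0.4 -0. ] off [-0.04 -0.02 -1.95] root (array([-57.38, -19.71,  80.65]), np.float64(0.06), np.float64(-0.05)) cmdroot (array([-57.44, -20.09,  81.56]), np.float64(-0.0), np.float64(-0.05)) [ 0.02 -0.56  2.33  0.13  0.77 -1.8 ]
27.325 [516.18  92.   205.89] [ 0.02 -0.56  2.33  0.13  0.77 -1.8 ] [ 0.8 -0.4 -0. ] cmd-off [-0.04 -0.02 -1.95]
root,th,yaw (array([-57.38, -19.71,  80.65]), np.float64(0.06), np.float64(-0.05))
```

View pics/i_side_raw.png

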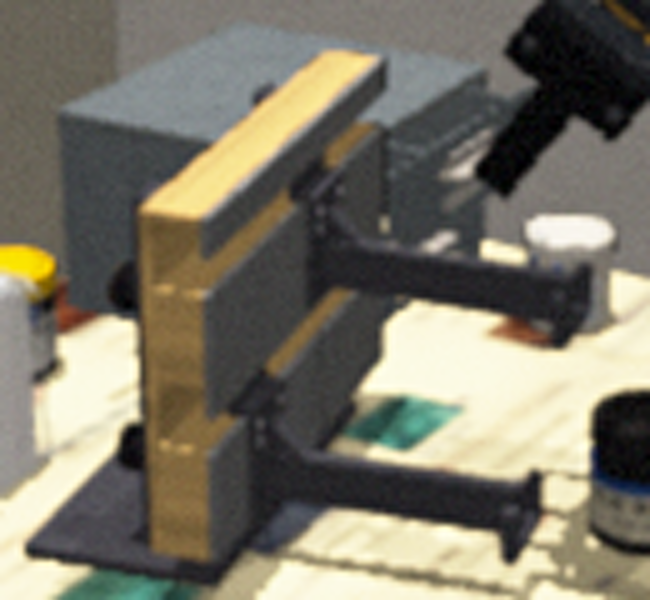

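View pics/i_wrist_raw.png

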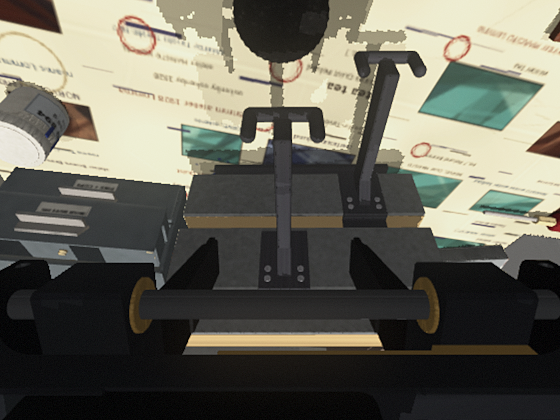

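The hook hangs level in the top groove, parallel to its twin, and the gripper is clear of it. I'm handing in.

```bash
python3 -c "
from station import arm
print(arm.hand_in())"
```

```text
the job is handed in; nothing more can be done
None
```

The hook is hanging in the top groove, and I handed the job in at about 27.5 s of the 51 s allowed. The hand-in reports no verdict.

- **Insertion:** I gripped the arm of the hook and tilted it 44° nose-up. One light touch on the board's face (about 8 N) told me where the board was. The tongue then went in and turned down to level with no force spikes.
- **Pressing home:** I held the downward push for several seconds, with readings of 7.4 to 10 N. Only one was under 8 N, and over the last 1.2 s it read 8.4 to 9.5 N. While pressing, the hook also bore on the board face with about 9 to 17 N, which is more than "lightly". I reduced that to about 10 N. The net wrist force stayed below about 20 N.
- **Last checks:**
  - **Position:** Just before release the gripper pose put the tongue root within 0.1 mm of my estimate of the groove, level to 0.1°. It sat 20 mm to the −y side of the board's middle, so the whole plate is on the board.
  - **Afterwards:** With the jaws open, the side and wrist images show the hook level and parallel to its twin. The gripper was about 100 mm clear, with wrist force near zero.
  - **Bystanders:** The two jars look unmoved, and the arm never went near the squeegee. I judged this by eye and did not re-measure.
- **Disagreements:** The camera estimates of the board's distance differed by about 2 to 3 mm, and the touch settled it. For height, the side camera had the board's lines about 2 mm above the fit and the twin on it. I added 1 mm, and the final contact agreed to about 0.2 mm.

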